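Set and lock the side guide of the tape dispenser

TASK

The tape rolls on the bench dispenser have no guide beside them. Slide the loose side guide along the spindle towards the rolls and stop it with its round disc right over the dark groove ring on the spindle, not against the rolls; then press its clamp lever fully down to lock it there. Leave the things lying around the dispenser where they are.

Things in the scene. Friction and masses are not known exactly. Their poses are not given: they have to be found in the camera images.
- dispenser: white tape dispenser, fixed: base plate 112 x 302 mm, side plates at y = +-145 mm (tops 101 mm over the desk, 42 mm wide there), between them a level steel spindle, 16 mm diameter, axis 80 mm over the desk. Origin: mid underside; y along the spindle towards the two tape rolls (98 mm diameter, y = 72 to 124 mm, tops at 129 mm); z up; -x is the front, with a tear edge 54 mm high at x = -61 mm
- groove (a point): the mark: a dark groove ring, 6 mm wide, round the spindle, 20 mm from the nearer tape roll; the point lies on the spindle axis in the middle of the groove, 80 mm above the desk; axes as the dispenser's
- guide_disc (a point): side guide: a collar that slides along the spindle (cannot turn) at 2 to 4 N while its lever is up, and stays where left. White disc, 82 mm diameter, 8 mm thick, facing the rolls; behind it (away from the rolls) an aluminium hub, 52 mm diameter and length. Point: centre of the disc, on the spindle axis; axes as the dispenser's. It starts 45 to 85 mm short of the groove and meets the rolls 16 mm past it
- guide_end (a point): centre of the flat end face of the hub that looks away from the rolls, 56 mm behind the disc's centre, on the spindle axis; it stands out 26 mm round the axis, 18 mm beyond the spindle's surface. Between it and the side plate at y = -145 mm there are at least 50 mm of free spindle at the start
- guide (a joint): slide of the guide along the spindle in m, growing towards the rolls; 0.090 when the disc is centred on the groove, 0.106 when it meets the rolls
- lever (a joint): angle of the guide's clamp lever in rad: 0 = fully down and level (locked: a cam presses on the spindle and holds the guide fast), 0.6 to 0.85 at the start (up, unlocked). It stays where it is left, but the cam bites below about 0.3 and a lever not pressed home springs back to about 0.15; pressing it home takes up to about 10 N at the pad
- lever_pivot (a point): pivot of the clamp lever, above the spindle (114 mm above the desk), 16 mm behind the disc's centre; the lever turns about the dispenser's y direction, so it does not push the guide along
- lever_pad (a point): middle of the upper face of the lever's black end pad (26 mm long, 24 mm wide, 7 mm thick), which is 63 mm from the pivot; with the lever down it lies 63 mm to the dispenser's front (-x) of the pivot, 121 mm above the desk
- spare_roll_mid (a point): centre (half-way up) of a spare tape roll lying flat on the desk, 98 mm diameter, 25 mm high; bystander
- strap_mid (a point): centre of a small black rolled strap standing on the desk, 43 mm diameter, 38 mm high; bystander
- cream_pot_mid (a point): centre of a round cream pot with grey lid, 91 mm diameter, 44 mm high; bystander

How it is judged (in metres and radians):
On the way:
1. the guide's disc stands over the groove, at rest, with the clamp lever still up (value of joint guide between 0.084 and 0.096 m and value of joint lever above 0.4 rad and velocity of joint guide between -0.005 and 0.005 m/s), for 0.2 s.
At the end, for the whole second after the job is handed in: the guide's disc is centred on the groove ring within 6 mm along the spindle, at rest, and its clamp lever is fully down (below 0.1 rad), having been pressed down only after the guide stood at the groove (value of joint guide between 0.084 and 0.096 m and value of joint lever below 0.1 rad and velocity of joint guide between -0.005 and 0.005 m/s); the robot touches nothing.
It fails at once if a thing beside the dispenser (spare roll, strap, cream pot) is moved by more than 30 mm (distance of any of spare_roll_mid, strap_mid, cream_pot_mid from where it was at the start of the episode above 0.03 m).
It also fails if it takes over 48 s, if anything falls off the work surface, if the arm or the gripper's body presses on something with over 40 N, if the wrist force passes 120 N, or if a joint passes its speed limit or range.

ROBOT

A 6-joint arm with a two-finger parallel gripper is mounted at the origin on the work surface; the furniture and walls round the work are solid. World frame = base frame: x ahead of the robot, y to its left, z up, the work surface at z = 0. Lengths are in mm, angles in rad, forces in N, time in s.
With the tool pointing down it reaches from about 200 to 875 mm from the base axis. Payload 3.4 kg.
Tool frame: the origin (TCP) lies midway between the tips of the shut fingers; the grasp point (between the pads) lies 19 mm behind it; z points along the fingers, y is the direction in which the jaws open and shut (so a half turn about z gives the same grasp; the last joint's range is limited). The gripper opens to 94 mm and grips with 3 to 60 N. Pads are 16 mm wide; open, the fingers measure 119 mm over their backs; the gripper's body (75 mm by 177 mm) begins 78 mm behind the grasp point.
Start: joints at [1.152, 0.276, 1.505, -0, 1.361, -0.121], TCP at [168.734, 549.725, 170.793] pointing down, gripper open.
Joint ranges: [-2.89, 2.89], [-0.75, 2.08], [0.22, 2.7], [-1.18, 4.32], [0.11, 2.71], [-2.7, 2.7]. Speed limits (rad/s): [2.57, 2.57, 3.14, 3.14, 3.14, 3.14].

INTERFACE

Orientations are given as [roll, pitch, yaw] about the fixed x, y, z axes, in that order (R = Rz(yaw) Ry(pitch) Rx(roll)).
In Python, from workcell import ctrl, vision gives the robot as it stands. The module is installed in compiled form; this text tells all that it offers.
- The arm moves only by the tool apply_moves, never from a script. Its argument "motion" is a list of rows, each an object with "slide": the shift along the world's x, y, z in m, a list of three; "angular": the turn, a rotation vector about the world's x, y, z in rad, a list of three; "gripper": the finger opening in m, from 0 to 0.094. A call has 1 to 20 rows; each row shifts and turns the commanded pose from where the row before left it; what a row does not reach is not made up. A row lasts 1/8 s, in which the tool goes at most 62.5 mm and 10.7 degrees, less where a joint would pass 70% of its speed; a pose out of reach is approached as far as the arm can. A call is refused whole if a number of a shift passes 0.0625 or a number of a turn 0.188, either way. A call with a gripper value outside its range is refused whole. The fingers move at their own pace and stop on an object; "grip_force" is the grip in N (left out, the last holds). Time passes only in rows, so rows that do not move let the fingers close. It gives the time, the measured TCP pose, the force and the opening at its end, in the units of the state.
- ctrl.get_state(): the state, without advancing time (a new reading comes with each control period).
- vision.grab_frame(name): name is "side" or "top" or "wrist"; returns the picture (400x640x3 uint8, red, green, blue); there is no depth.
- vision.calibration(name): a dict with "fov_y" (degrees; the focal length in pixels is half the picture's height over the tangent of half this angle, whatever the lens; pixels are square), "cx", "cy" (the principal point, pixels), "distortion" ([k1, k2, p1, p2, k3] as OpenCV has them; the pictures are not rectified), "eye" and "attitude" of the camera in the world; the wrist camera has in their place "hand_eye" (4x4, takes a point from camera to tool coordinates, whose origin is the TCP and whose axes are the flange's). Camera axes: x right, y up, looking along -z (the intrinsics and any distortion apply to the point x, -y, -z); pixel columns grow to the right and rows downward; lengths in mm; the calibration is good to about 2 mm. A picture is of the moment at which its call begins: read the wrist's pose just before it. calibration takes no time and is no camera call.
- ctrl.finish_job(): hands the job in, once; it reports no verdict.
The state is a dict: "time": time; "joint_positions": joint angles; "dq": joint speeds; "joint_torque": joint torques, N m; "ee_pos": TCP position; "tool_rot": TCP orientation; "contact_force": force on the tool from outside, world axes, zero at the start; "moment": the same for the moment, N m; "width": opening from 0.0 (shut) to 1.0 (fully open).
Only numpy, scipy, OpenCV 4.12 (cv2) and the standard library are available. Lean on these libraries where they do the work, as an engineer would, in place of code of your own. Each camera call takes 0.05 s, during which the arm holds its last target.

## Working session

There is one attempt and no reset: what is moved stays moved. The work goes in short steps, Python scripts to look and compute and a tool call to move; the robot and the scene stay as the last step left them, time stands still between calls to the robot, and variables do not carry over. Pictures are saved under pics/ and viewed, and the job is handed in when it is done.

Besides the shell and the picture viewer there is one more tool, called by a JSON object that holds its "fn" and its "kwargs". apply_moves: Moves the arm, as the interface text tells. Its arguments: {"type":"object","properties":{"motion":{"type":"array"},"grip_force":{"type":"number"}},"required":["motion"]}

```bash
mkdir -p pics
cat > h.py <<'E'
import numpy as np,cv2
from workcell import ctrl,vision
E
python3 - <<'E'
from h import *
s=ctrl.get_state();print(s)
for n in("side","top","wrist"):
    print(n,vision.calibration(n))
    cv2.imwrite(f"pics/{n}0.png",vision.grab_frame(n)[:,:,::-1])
E
```

```text
{'time': 0.0, 'joint_positions': array([ 1.15200822e+00,  2.76619620e-01,  1.50611132e+00, -4.01361572e-05,
        1.36070038e+00, -1.21002793e-01]), 'dq': array([ 0.0003416 ,  0.000802  , -0.00203807,  0.00224877, -0.00099389,
       -0.00087471]), 'joint_torque': array([ 1.39103167e-04, -4.04586267e+01, -2.37228513e+01,  7.02732336e-02,
        3.42954684e-02, -9.94673246e-05]), 'ee_pos': array([168.47263954, 549.10854479, 169.89946147]), 'tool_rot': array([-3.13976270e+00, -1.82989584e-04,  2.84381558e+00]), 'contact_force': array([-0.35806046, -0.11751006, -0.31285416]), 'moment': array([-0.03617738, -0.03679111, -0.02859459]), 'width': 0.9979147050250775}
side {'fov_y': 45.47759949568559, 'cx': 321.6628188343592, 'cy': 203.21568558335116, 'distortion': array([-0.02197938,  0.        ,  0.        ,  0.        ,  0.        ]), 'eye': array([ 193.14471231, -321.41194573,  556.95734666]), 'attitude': array([ 1.04553038e+00,  4.08218566e-04, -3.11148428e-01])}
top {'fov_y': 44.81917814915857, 'cx': 322.7468472754308, 'cy': 196.32689057002395, 'distortion': array([0.00445655, 0.        , 0.        , 0.        , 0.        ]), 'eye': array([328.27776531, 385.3533408 , 981.93019462]), 'attitude': array([ 0.11399611, -0.01994943, -1.54486368])}
wrist {'fov_y': 59.78441755028286, 'cx': 315.86182620767227, 'cy': 204.85710181583653, 'distortion': array([-0.0690944,  0.       ,  0.       ,  0.       ,  0.       ]), 'hand_eye': array([[ 4.17682318e-04,  9.73670325e-01,  2.27960356e-01,
         6.55871285e+01],
       [ 9.99999434e-01, -6.29729589e-04,  8.57460199e-04,
        -2.18592624e-01],
       [ 9.78436931e-04,  2.27959869e-01, -9.73670037e-01,
        -2.13779595e+02],
       [ 0.00000000e+00,  0.00000000e+00,  0.00000000e+00,
         1.00000000e+00]])}
```

View pics/side0.png

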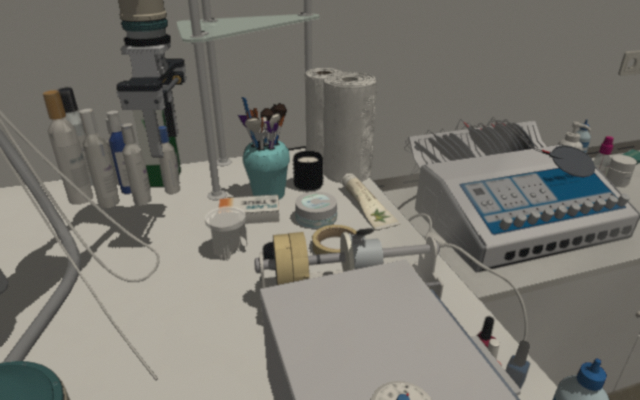

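View pics/top0.png

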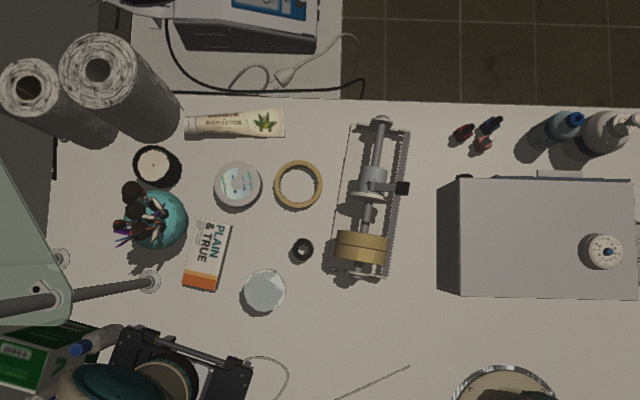

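View pics/wrist0.png

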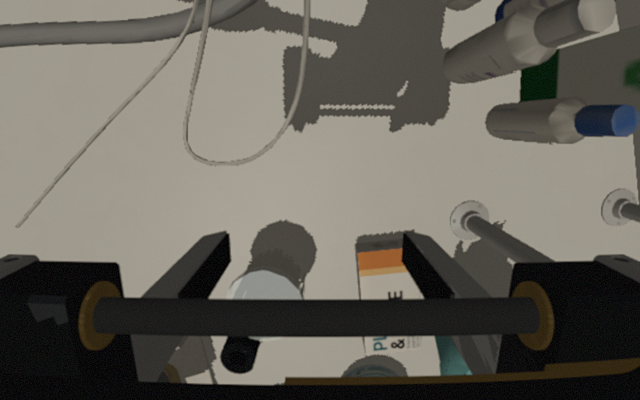

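The top view shows the dispenser centred near (372,200). The rolls are at its lower end (362,247), the guide is near (370,183), and the lever pad is at (402,187). I'll enlarge it.

Run:
```python
import cv2
a=cv2.imread("pics/top0.png")[105:290,320:420]
cv2.imwrite("pics/top0c.png",cv2.resize(a[:100],None,fx=6,fy=6,interpolation=cv2.INTER_CUBIC))
cv2.imwrite("pics/top0d.png",cv2.resize(a[85:],None,fx=6,fy=6,interpolation=cv2.INTER_CUBIC))
a=cv2.imread("pics/side0.png")[220:300,245:445]
cv2.imwrite("pics/side0c.png",cv2.resize(a,None,fx=4,fy=4,interpolation=cv2.INTER_CUBIC))
```

```text
(no output)
```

View pics/top0c.png

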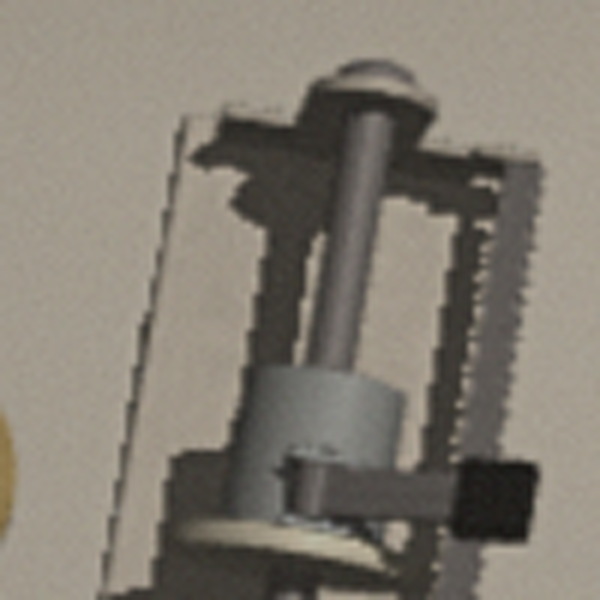

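View pics/top0d.png

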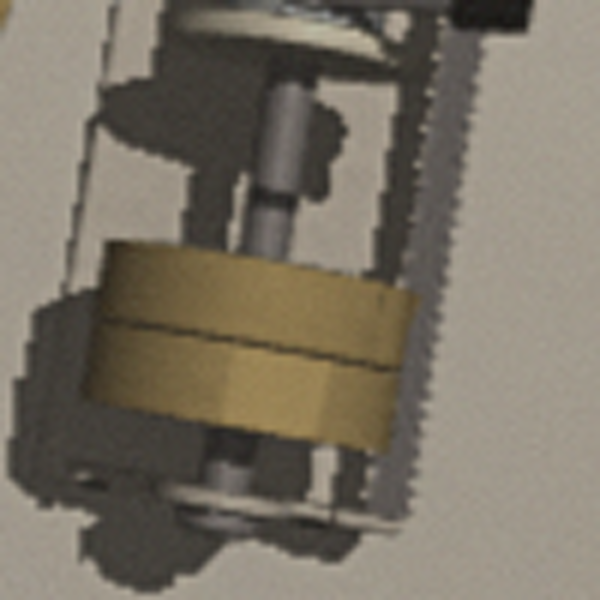

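View pics/side0c.png

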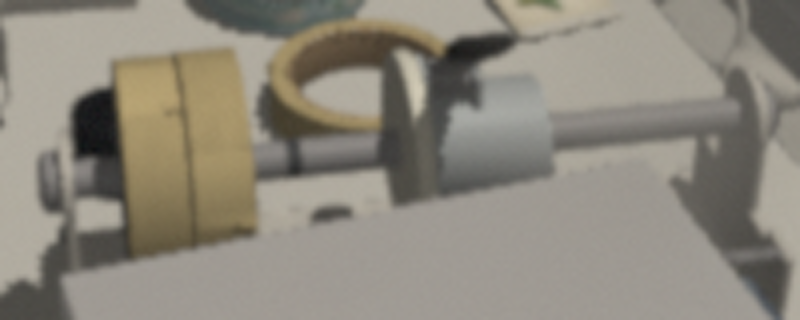

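```bash
cat >> h.py <<'E'
from scipy.spatial.transform import Rotation as Ro
def ray(n,px):
    c=vision.calibration(n); f=200/np.tan(np.radians(c['fov_y'])/2)
    K=np.array([[f,0,c['cx']],[0,f,c['cy']],[0,0,1]])
    u=cv2.undistortPoints(np.array([[px]],float),K,np.array(c['distortion']))[0,0]
    d=Ro.from_euler('xyz',c['attitude']).as_matrix()@np.array([u[0],-u[1],-1])
    return np.array(c['eye']),d
def atz(n,px,z):
    e,d=ray(n,px); return e+d*(z-e[2])/d[2]
def tri(n1,p1,n2,p2):
    e1,d1=ray(n1,p1);e2,d2=ray(n2,p2)
    d1/=np.linalg.norm(d1);d2/=np.linalg.norm(d2)
    t=np.linalg.lstsq(np.array([d1,-d2]).T,e2-e1,rcond=None)[0]
    a=e1+t[0]*d1;b=e2+t[1]*d2
    return (a+b)/2,np.linalg.norm(a-b)
E
python3 - <<'E'
from h import *
np.set_printoptions(precision=1,suppress=True)
c=lambda u,v,oy=105:(320+(u+.5)/6-.5,oy+(v+.5)/6-.5)
s=lambda u,v:(245+(u+.5)/4-.5,220+(v+.5)/4-.5)
for nm,p,z in[("spFar",c(367,120),80),("spHub",c(332,360),80),("groove",c(272,199,190),80),("hubL",c(247,375),80),("hubR",c(403,395),80),
 ("discL",c(178,525),80),("discR",c(405,575),80),("padC",c(492,500),155),("base corner bl",c(185,118),5),("br",c(540,155),5),
 ("boxcorner",(437,295),100),("boxTL",(462,178),100),("pot",(264,288),44),("strap",(302,249),38),("spare",(298,184),12)]:
    print(nm,p,atz("top",p,z))
print("rolls", [atz("top",c(*q),129) for q in((255,262,190),)],)
print("groove tri",tri("top",c(272,199,190),"side",s(293,155)))
print("groove side",atz("side",s(293,155),80))
print("hub end side",atz("side",s(550,133),80), "spindle far",atz("side",s(738,112),80))
print("pad tri",tri("top",c(492,500),"side",s(480,47)))
E
```

```text
spFar (380.75, 124.58333333333333) [572.9 262.9  80. ]
spHub (374.9166666666667, 164.58333333333334) [495.2 273.   80. ]
groove (364.9166666666667, 222.75) [384.7 290.2  80. ]
hubL (360.75, 167.08333333333334) [489.6 299.7  80. ]
hubR (386.75, 170.41666666666669) [484.6 250.5  80. ]
discL (349.25, 192.08333333333331) [441.4 320.5  80. ]
discR (387.0833333333333, 200.41666666666669) [427.7 249.2  80. ]
padC (401.5833333333333, 187.91666666666669) [441.8 235.7 155. ]
base corner bl (350.4166666666667, 124.25) [592.  315.5   5. ]
br (409.5833333333333, 130.41666666666666) [582.8 192.9   5. ]
boxcorner (437, 295) [257.1 160.5 100. ]
boxTL (462, 178) [471.  113.9 100. ]
pot (264, 288) [257.7 476.5  44. ]
strap (302, 249) [333.2 406.8  38. ]
spare (298, 184) [463.4 419.4  12. ]
rolls [array([363., 300., 129.])]
groove tri (array([383.9, 290.3,  79.6]), np.float64(1.6177281007400224))
groove side [382.9 289.9  80. ]
hub end side [490.9 271.3  80. ] spindle far [574.1 260.5  80. ]
pad tri (array([441.3, 236. , 155.9]), np.float64(0.783834309787512))
```

Run:
```python
from h import *
for a,b in(((437,295),(262,300)),((437,181),(410,262)),((462,296),(262,300)),((462,178),(410,262))):
    print(a,b,tri("top",a,"side",b))
```

```text
(437, 295) (262, 300) (array([262.57150925, 166.54003286, 125.80083846]), np.float64(6.8306460779535))
(437, 181) (410, 262) (array([469.63135   , 165.43739658, 139.64418484]), np.float64(24.611117171355883))
(462, 296) (262, 300) (array([260.9471229 , 132.37319648, 155.37910398]), np.float64(0.057107552674708593))
(462, 178) (410, 262) (array([462.17218308, 133.50537041, 166.28999274]), np.float64(3.902303474911493))
```

{"fn": "apply_moves", "kwargs": {"motion": [{"slide": [0,0,0.03],"angular": [0,0,0.0765],"gripper": 0},{"slide": [0,0,0.03],"angular": [0,0,0.0765],"gripper": 0},{"slide": [0.025,-0.02,0],"angular": [0,0,0],"gripper": 0},{"slide": [0.025,-0.02,0],"angular": [0,0,0],"gripper": 0},{"slide": [0.025,-0.02,0],"angular": [0,0,0],"gripper": 0},{"slide": [0.025,-0.02,0],"angular": [0,0,0],"gripper": 0},{"slide": [0.025,-0.02,0],"angular": [0,0,0],"gripper": 0},{"slide": [0.025,-0.02,0],"angular": [0,0,0],"gripper": 0},{"slide": [0.025,-0.02,0],"angular": [0,0,0],"gripper": 0},{"slide": [0.025,-0.02,0],"angular": [0,0,0],"gripper": 0},{"slide": [0.025,-0.02,0],"angular": [0,0,0],"gripper": 0},{"slide": [0.025,-0.02,0],"angular": [0,0,0],"gripper": 0},{"slide": [0.025,-0.02,0],"angular": [0,0,0],"gripper": 0},{"slide": [0.025,-0.02,0],"angular": [0,0,0],"gripper": 0},{"slide": [0.025,-0.02,0],"angular": [0,0,0],"gripper": 0},{"slide": [0.025,-0.018,0],"angular": [0,0,0],"gripper": 0},{"slide": [0,0,0],"angular": [0,0,0],"gripper": 0}]}}

```text
time: 2.28
ee_pos: [519.9, 270.4, 230.0]
tool_rot: [-3.141, -0.001, 2.994]
contact_force: [-0.7, 0.4, 0.1]
width: 0.0
```

{"fn": "apply_moves", "kwargs": {"motion": [{"slide": [0,0,-0.034],"angular": [0,0,0],"gripper": 0},{"slide": [0,0,-0.034],"angular": [0,0,0],"gripper": 0},{"slide": [0,0,-0.034],"angular": [0,0,0],"gripper": 0},{"slide": [0,0,-0.034],"angular": [0,0,0],"gripper": 0},{"slide": [0,0,0],"angular": [0,0,0],"gripper": 0}]}}

```text
time: 2.9
ee_pos: [515.4, 271.5, 92.3]
tool_rot: [-3.139, -0.006, 2.997]
contact_force: [0.0, -0.8, -0.3]
width: 0.004
```

Run:
```python
from h import *
a=vision.grab_frame("top")[:,:,::-1]
cv2.imwrite("pics/top1c.png",cv2.resize(a[140:240,320:440],None,fx=5,fy=5,interpolation=cv2.INTER_CUBIC))
a=vision.grab_frame("side")[:,:,::-1]
cv2.imwrite("pics/side1c.png",cv2.resize(a[170:300,245:445],None,fx=4,fy=4,interpolation=cv2.INTER_CUBIC))
```

```text
(no output)
```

View pics/top1c.png

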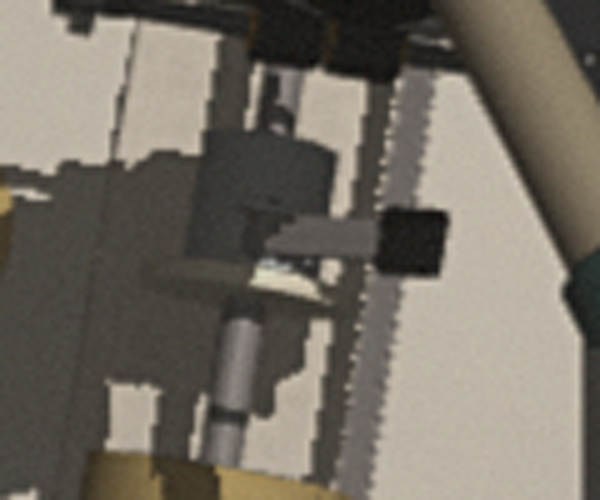

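View pics/side1c.png

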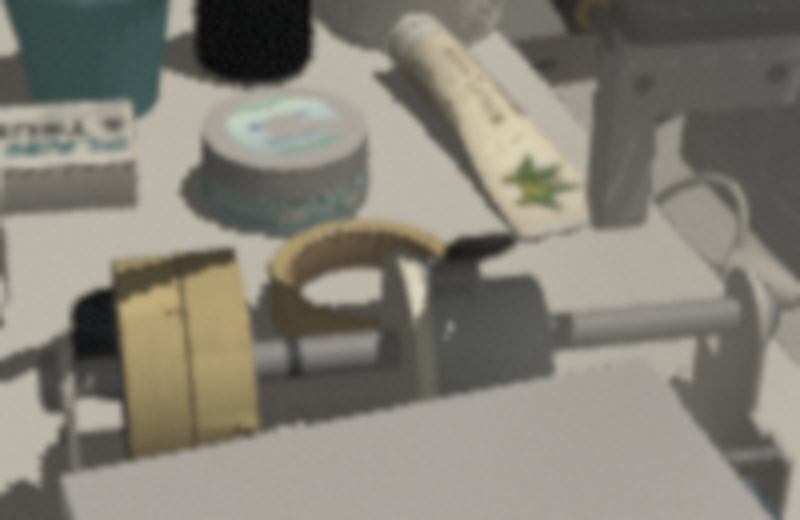

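```bash
cat >> h.py <<'E'
def proj(n,P):
    c=vision.calibration(n); f=200/np.tan(np.radians(c['fov_y'])/2)
    q=Ro.from_euler('xyz',c['attitude']).as_matrix().T@(np.array(P,float)-c['eye'])
    K=np.array([[f,0,c['cx']],[0,f,c['cy']],[0,0,1]])
    q=np.array([q[0],-q[1],-q[2]])
    return cv2.projectPoints(q[None],np.zeros(3),np.zeros(3),K,np.array(c['distortion']))[0].ravel()
E
python3 - <<'E'
from h import *
s=ctrl.get_state();P=s['ee_pos'];print(P,s['time'])
p=proj("side",P);print("side",p,(p-[245,170])*4)
p=proj("top",P);print("top",p,(p-[320,140])*5)
print(tri("top",(320+365/5,140+70/5),"side",(245+620/4,170+225/4)))
cv2.imwrite("pics/side2.png",vision.grab_frame("side")[:,:,::-1])
cv2.imwrite("pics/wrist2.png",vision.grab_frame("wrist")[:,:,::-1])
E
```

```text
[518.6470655  272.40952759  95.59031052] 3.0
side [397.48869324 242.04760225] [609.95477294 288.19040899]
top [376.47330472 150.67258111] [282.36652361  53.36290557]
(array([505.10348949, 248.60694757, 144.22465513]), np.float64(4.127058703330403))
```

View pics/side2.png

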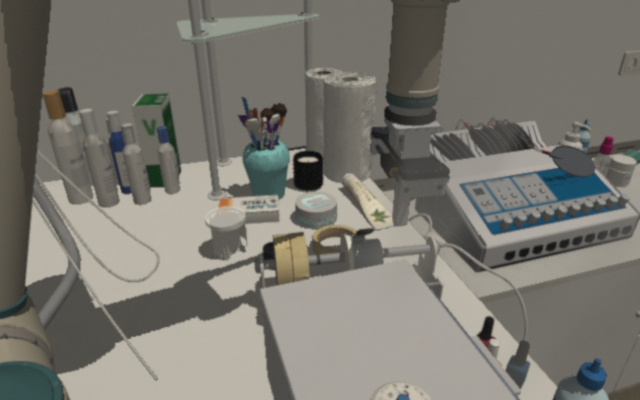

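View pics/wrist2.png

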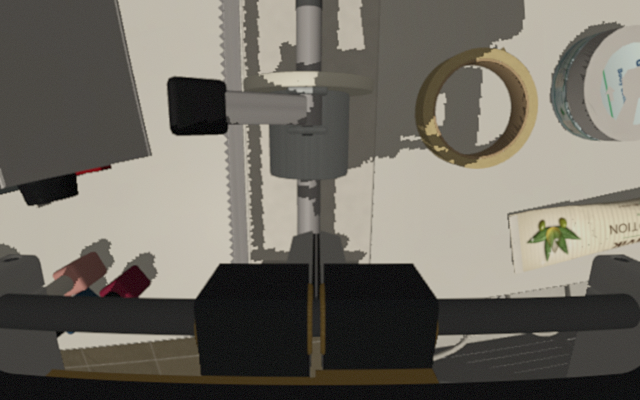

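Run:
```python
from h import *
c=vision.calibration("wrist");f=200/np.tan(np.radians(c['fov_y'])/2)
T=np.linalg.inv(c['hand_eye'])
for P in([0,0,0],[0,0,-19],[-8,0,0],[8,0,0],[0,0,-30],[8,0,-30]):
    q=T@np.array(P+[1.]);print(P,f*q[0]/-q[2]+c['cx'],-f*q[1]/-q[2]+c['cy'],-q[2])
for i in range(4):print(ctrl.get_state()['ee_pos'],ctrl.get_state()['time'])
a=vision.grab_frame("side")[:,:,::-1]
cv2.imwrite("pics/side3.png",cv2.resize(a[180:280,360:460],None,fx=6,fy=6,interpolation=cv2.INTER_CUBIC))
a=cv2.imread("pics/wrist2.png")
cv2.imwrite("pics/wrist2c.png",cv2.resize(a[160:280,250:390],None,fx=5,fy=5,interpolation=cv2.INTER_CUBIC))
```

```text
[0, 0, 0] 316.48308603017813 228.55089893059642 223.10795231378916
[0, 0, -19] 316.5051103939696 238.05325395720416 204.60753953752211
[-8, 0, 0] 316.47282467795753 240.40787899817803 224.93040570337436
[8, 0, 0] 316.49351640238626 216.49861647203605 221.28549892420395
[0, 0, -30] 316.5197823130282 244.38341564253827 193.8967742459991
[8, 0, -30] 316.53214714853834 230.64841295447582 192.0743208564139
[519.67109724 272.51854071  96.58281834] 3.1
[519.67109724 272.51854071  96.58281834] 3.1
[519.67109724 272.51854071  96.58281834] 3.1
[519.67109724 272.51854071  96.58281834] 3.1
```

View pics/side3.png

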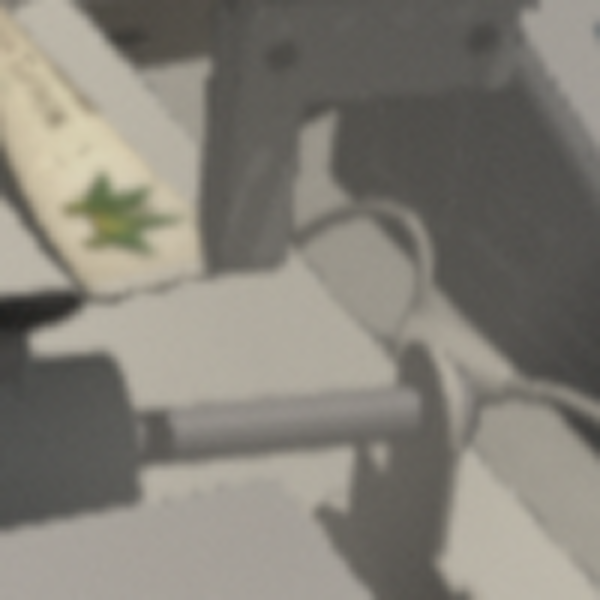

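View pics/wrist2c.png

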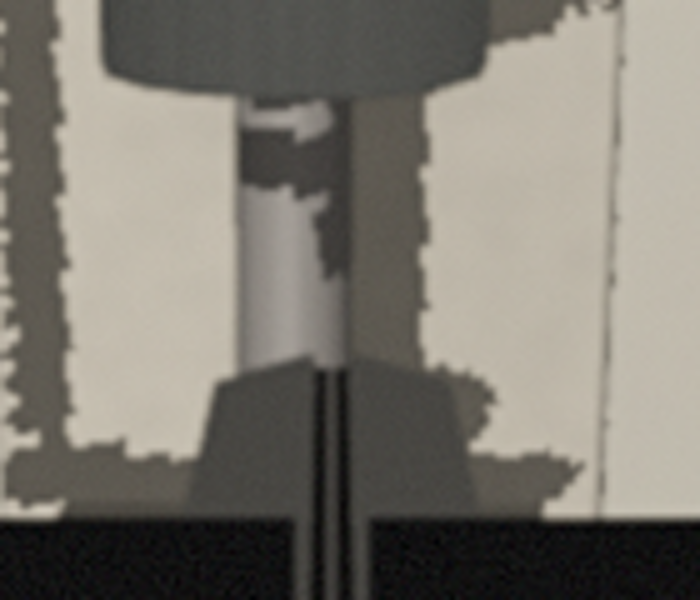

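Run:
```python
from h import *
s=ctrl.get_state();print(s['time'],s['ee_pos'],s['joint_positions'],s['dq'],s['contact_force'],s['width'])
for p in((394.5,225.3),(408.7,223.7)):
  for y in(258,285):
    e,d=ray("side",p);print(p,y,e+d*(y-e[1])/d[1])
# wrist: tip edge row ~233 (center col 316): tool coords along ray
c=vision.calibration("wrist");f=200/np.tan(np.radians(c['fov_y'])/2)
H=np.array(c['hand_eye']);d=H[:3,:3]@np.array([0,-(233-c['cy'])/f,-1])
for z in(0,-10,-20,-30,-40):print(z,H[:3,3]+d*(z-H[2,3])/d[2])
print(Ro.from_euler('xyz',s['tool_rot']).as_matrix())
```

```text
3.15 [519.81148445 272.44072588  96.63952674] [ 3.64070440e-01  3.40922941e-01  1.59986705e+00  2.24246582e-04
  1.19740528e+00 -1.06222102e+00] [-1.41620149e-03  2.87795630e-03  5.21843799e-03 -3.61625588e-05
 -1.32710571e-03 -7.23035355e-04] [0.60636131 0.48222815 0.47840628] 0.0027739832521272907
(394.5, 225.3) 258 [502.43766852 258.         141.261014  ]
(394.5, 225.3) 285 [516.85040177 285.         121.88999298]
(408.7, 223.7) 258 [527.95714247 258.         139.30704892]
(408.7, 223.7) 285 [543.55905693 285.         119.84497514]
0 [-2.98693715 -0.39711267  0.        ]
-10 [  0.2222708   -0.38790024 -10.        ]
-20 [  3.43147875  -0.37868782 -20.        ]
-30 [  6.64068669  -0.3694754  -30.        ]
-40 [  9.84989464  -0.36026297 -40.        ]
[[-0.98956115  0.14408022  0.00310036]
 [ 0.14408508  0.98956431  0.00140485]
 [-0.00286559  0.0018369  -0.99999421]]
```

{"fn": "apply_moves", "kwargs": {"motion": [{"slide": [0,0,-0.004],"angular": [0,0,0],"gripper": 0},{"slide": [0,0,-0.004],"angular": [0,0,0],"gripper": 0},{"slide": [0,0,0],"angular": [0,0,0],"gripper": 0},{"slide": [0,0,0],"angular": [0,0,0],"gripper": 0}]}}

```text
time: 3.65
ee_pos: [518.7, 271.7, 86.7]
tool_rot: [3.142, -0.0, 2.997]
contact_force: [-0.1, 0.5, 0.4]
width: 0.005
```

Run:
```python
from h import *
s=ctrl.get_state();print(s['time'],s['ee_pos'],s['contact_force'])
a=vision.grab_frame("side")[:,:,::-1]
cv2.imwrite("pics/side4.png",cv2.resize(a[100:280,330:510],None,fx=3,fy=3,interpolation=cv2.INTER_CUBIC))
```

```text
3.65 [518.73617127 271.65932852  86.72241405] [-0.14527155  0.50530968  0.44601479]
```

View pics/side4.png

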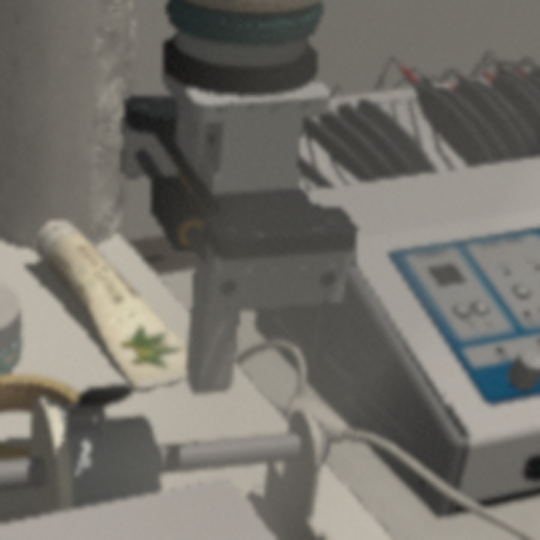

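{"fn": "apply_moves", "kwargs": {"motion": [{"slide": [0,0,-0.004],"angular": [0,0,0],"gripper": 0},{"slide": [0,0,-0.004],"angular": [0,0,0],"gripper": 0},{"slide": [0,0,0],"angular": [0,0,0],"gripper": 0},{"slide": [0,0,0],"angular": [0,0,0],"gripper": 0}]}}

```text
time: 4.2
ee_pos: [518.7, 271.8, 78.8]
tool_rot: [3.141, -0.0, 2.997]
contact_force: [0.3, 0.0, 0.2]
width: 0.002
```

{"fn": "apply_moves", "kwargs": {"motion": [{"slide": [0,0,0],"angular": [0.0185,0.1285,0],"gripper": 0},{"slide": [0,0,0],"angular": [0.0185,0.1285,0],"gripper": 0},{"slide": [0,0,-0.005],"angular": [0,0,0],"gripper": 0},{"slide": [0,0,-0.005],"angular": [0,0,0],"gripper": 0},{"slide": [0,0,-0.004],"angular": [0,0,0],"gripper": 0},{"slide": [-0.0079,0.0012,0],"angular": [0,0,0],"gripper": 0},{"slide": [-0.0079,0.0012,0],"angular": [0,0,0],"gripper": 0},{"slide": [-0.0079,0.0012,0],"angular": [0,0,0],"gripper": 0},{"slide": [0,0,0],"angular": [0,0,0],"gripper": 0},{"slide": [0,0,0],"angular": [0,0,0],"gripper": 0}]}}

```text
time: 5.45
ee_pos: [495.2, 275.4, 64.9]
tool_rot: [-3.141, -0.259, 2.997]
contact_force: [0.2, 0.5, 0.2]
width: 0.003
```

Run:
```python
from h import *
s=ctrl.get_state();print(s['time'],s['ee_pos'],s['contact_force'])
a=vision.grab_frame("side")[:,:,::-1]
cv2.imwrite("pics/side5.png",cv2.resize(a[140:300,250:450],None,fx=4,fy=3.7,interpolation=cv2.INTER_CUBIC))
a=vision.grab_frame("wrist")[:,:,::-1]
cv2.imwrite("pics/wrist5.png",a)
```

```text
5.45 [495.23806448 275.38309795  64.93253656] [0.15824515 0.53120308 0.18336473]
```

View pics/side5.png

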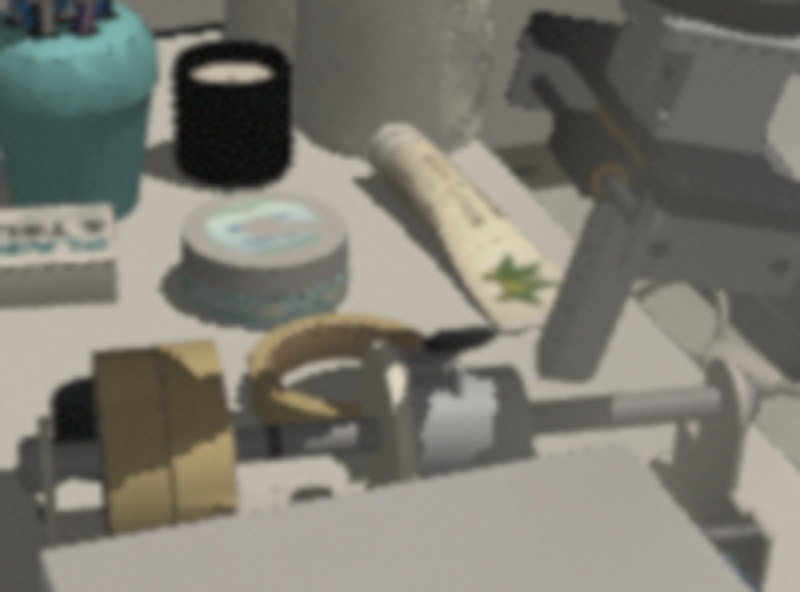

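View pics/wrist5.png

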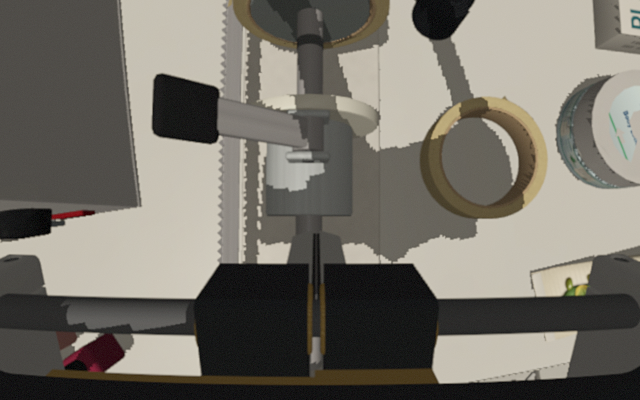

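Run:
```python
from h import *
P=np.array([495.2,275.4]);u=np.array([.9895,-.144]);l=np.array([-.144,-.9895])
for z in(80,92,97,102,107,112,120):
  for a,b in((0,12),(16,12),(0,-12)):
    q=proj("side",[*(P+a*u+b*l),z]);print(z,a,b,(q-[250,140])*[4,3.7])
```

```text
80 0 12 [541.68810042 426.30614257]
80 16 12 [578.41744749 422.79841002]
80 0 -12 [526.10729434 396.02367985]
92 0 12 [543.62072589 404.71264946]
92 16 12 [580.62290053 401.24249558]
92 0 -12 [527.87367168 374.74384879]
97 0 12 [544.43419915 395.61755346]
97 16 12 [581.55117814 392.16355161]
97 0 -12 [528.61696137 365.78344961]
102 0 12 [545.25256291 386.46415927]
102 16 12 [582.48501662 383.02660683]
102 0 -12 [529.36459603 356.76715972]
107 0 12 [546.07585834 377.25193769]
107 16 12 [583.42446258 373.83113666]
107 0 -12 [530.11661112 347.69448612]
112 0 12 [546.904127   367.98035351]
112 16 12 [584.36956309 364.57661059]
112 0 -12 [530.87304246 338.56493041]
120 0 12 [548.23980616 353.02099134]
120 16 12 [585.89360422 349.64519135]
120 0 -12 [532.09260882 323.83806678]
```

{"fn": "apply_moves", "kwargs": {"motion": [{"slide": [0,0,-0.004],"angular": [0,0,0],"gripper": 0},{"slide": [0,0,-0.004],"angular": [0,0,0],"gripper": 0},{"slide": [0,0,-0.003],"angular": [0,0,0],"gripper": 0},{"slide": [0,0,0],"angular": [0,0,0],"gripper": 0},{"slide": [0,0,0],"angular": [0,0,0],"gripper": 0}]}}

```text
time: 6.18
ee_pos: [495.3, 275.2, 55.6]
tool_rot: [-3.142, -0.259, 2.997]
contact_force: [-1.0, -0.9, 9.7]
width: 0.007
```

Run:
```python
from h import *
s=ctrl.get_state();print(s['time'],s['ee_pos'],s['contact_force'])
a=vision.grab_frame("side")[:,:,::-1]
cv2.imwrite("pics/side6.png",cv2.resize(a[200:280,330:450],None,fx=6,fy=6,interpolation=cv2.INTER_CUBIC))
```

```text
6.175 [495.26525043 275.20290249  55.60409088] [-0.96403352 -0.92082698  9.67256329]
```

View pics/side6.png

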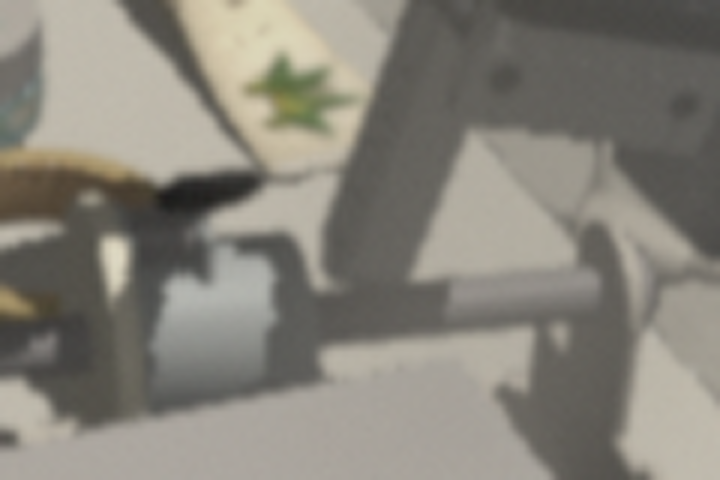

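{"fn": "apply_moves", "kwargs": {"motion": [{"slide": [0,0,0.005],"angular": [0,0,0],"gripper": 0},{"slide": [0,0,0],"angular": [0,0,0],"gripper": 0},{"slide": [-0.005,0.0007,0],"angular": [0,0,0],"gripper": 0},{"slide": [-0.005,0.0007,0],"angular": [0,0,0],"gripper": 0},{"slide": [-0.005,0.0007,0],"angular": [0,0,0],"gripper": 0},{"slide": [-0.005,0.0007,0],"angular": [0,0,0],"gripper": 0},{"slide": [0,0,0],"angular": [0,0,0],"gripper": 0}]}}

```text
time: 7.1
ee_pos: [474.4, 278.2, 58.8]
tool_rot: [-3.141, -0.26, 2.997]
contact_force: [1.8, 0.5, -0.1]
width: 0.004
```

Run:
```python
from h import *
s=ctrl.get_state();print(s['time'],s['ee_pos'],s['contact_force'])
a=vision.grab_frame("side")[:,:,::-1]
cv2.imwrite("pics/side7.png",cv2.resize(a[200:280,290:410],None,fx=6,fy=6,interpolation=cv2.INTER_CUBIC))
```

```text
7.1 [474.35090144 278.22803129  58.79506804] [ 1.78200422  0.50700388 -0.07081266]
```

View pics/side7.png

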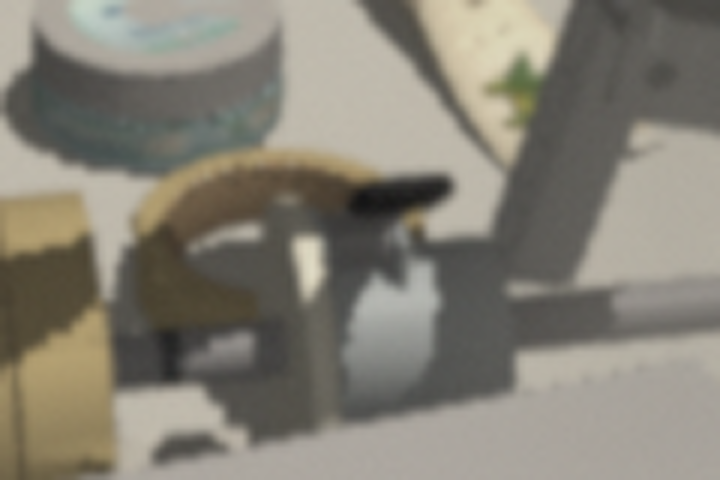

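{"fn": "apply_moves", "kwargs": {"motion": [{"slide": [-0.005,0.0007,0],"angular": [0,0,0],"gripper": 0},{"slide": [-0.005,0.0007,0],"angular": [0,0,0],"gripper": 0},{"slide": [-0.005,0.0008,0],"angular": [0,0,0],"gripper": 0},{"slide": [-0.005,0.0007,0],"angular": [0,0,0],"gripper": 0},{"slide": [-0.005,0.0007,0],"angular": [0,0,0],"gripper": 0},{"slide": [-0.005,0.0008,0],"angular": [0,0,0],"gripper": 0},{"slide": [0,0,0],"angular": [0,0,0],"gripper": 0},{"slide": [0,0,0],"angular": [0,0,0],"gripper": 0}]}}

```text
time: 8.15
ee_pos: [444.0, 282.6, 58.8]
tool_rot: [-3.141, -0.262, 2.997]
contact_force: [0.9, 0.2, -0.1]
width: 0.001
```

Run:
```python
from h import *
s=ctrl.get_state();print(s['time'],s['ee_pos'],s['contact_force'],(s['ee_pos'][:2]-[384,290.2])@[.9895,-.144])
a=vision.grab_frame("side")[:,:,::-1]
cv2.imwrite("pics/side8.png",cv2.resize(a[220:280,290:390],None,fx=8,fy=8,interpolation=cv2.INTER_CUBIC))
a=vision.grab_frame("top")[:,:,::-1]
cv2.imwrite("pics/top8.png",cv2.resize(a[160:260,330:430],None,fx=6,fy=6,interpolation=cv2.INTER_CUBIC))
```

```text
8.15 [444.01923432 282.57837259  58.84749546] [ 0.86575792  0.24496389 -0.10564719] 60.48654670222827
```

View pics/side8.png

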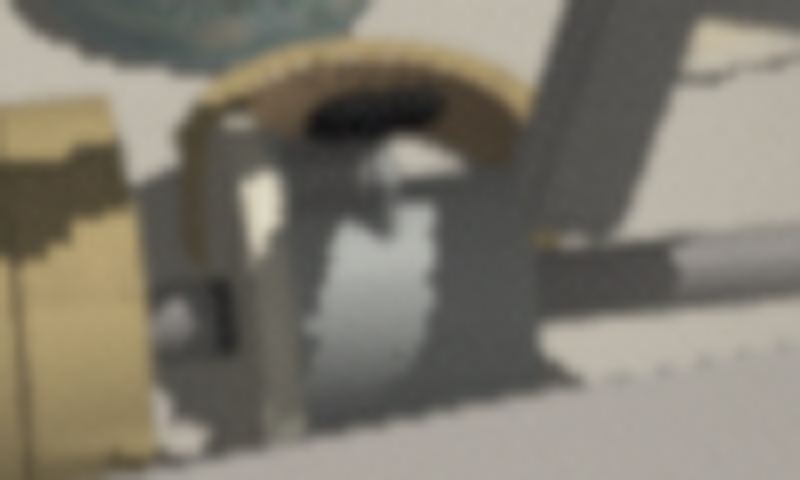

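View pics/top8.png

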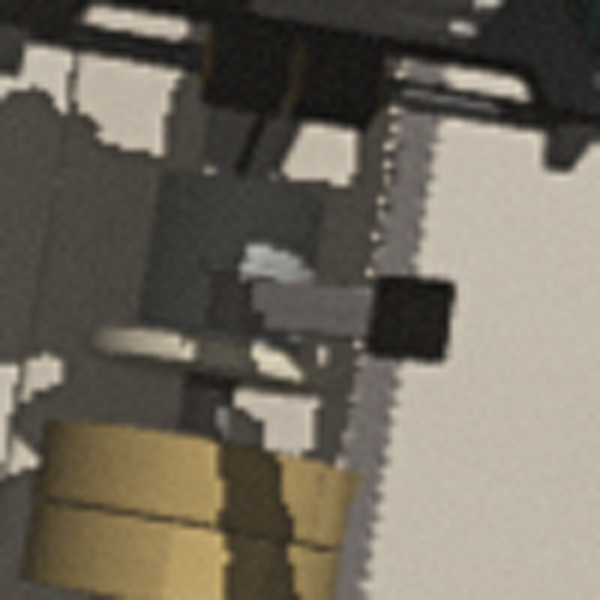

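Run:
```python
from h import *
u=np.array([.9895,-.144]);g=np.array([384,290.2])
al=lambda P:(P[:2]-g)@u
t=lambda a,b:(330+(a+.5)/6-.5,160+(b+.5)/6-.5)
s=lambda a,b:(290+(a+.5)/8-.5,220+(b+.5)/8-.5)
print("pad before",al(atz("top",(401.58,187.92),155)),"now",al(atz("top",t(413,320),155)))
print("pad tri now",tri("top",t(413,320),"side",s(376,115)))
print("hub end before",al(atz("side",(245+550.5/4-.5,220+133.5/4-.5),80)),"now",al(atz("side",s(537,280),80)))
# predicted disc appearance if disc at along D
L=np.array([-.144,-.9895])
for a in(4,8,12):
  for dz,b in((41,0),(0,41),(0,-41),(29,29)):
    P=[*(g+a*u+b*L),80+dz];q=proj("side",P);r=proj("top",P)
    print(a,dz,b,"side8",(q-[290,220]+.5)*8,"top8",(r-[330,160]+.5)*6)
```

```text
pad before 65.04226357102723 now 21.363240965416963
pad tri now (array([397.88283938, 241.24776662, 156.77697251]), np.float64(0.7674107580151902))
hub end before 108.52520733234682 now 65.02647775257917
4 41 0 side8 [250.22996667 144.07740921] top8 [229.23879258 360.21735945]
4 0 41 side8 [284.36578388 429.41172443] top8 [344.46389727 391.48499719]
4 0 -41 side8 [219.47265048 195.68054002] top8 [ 84.46355511 346.42050888]
4 29 29 side8 [274.40213173 275.84994078] top8 [319.75050396 379.3203992 ]
8 41 0 side8 [269.68620301 142.22726846] top8 [231.37880135 346.95834258]
8 0 41 side8 [304.15852332 427.31213723] top8 [346.44863228 378.80632917]
8 0 -41 side8 [237.64663135 193.91940643] top8 [ 86.58124338 333.76560806]
8 29 29 side8 [294.31965262 273.85411837] top8 [321.81359324 366.23136803]
12 41 0 side8 [289.11366388 140.37954934] top8 [233.51657043 333.7135454 ]
12 0 41 side8 [323.92139022 425.21504725] top8 [348.43140409 366.14065724]
12 0 -41 side8 [255.7956383  192.16036934] top8 [ 88.69678778 321.12366951]
12 29 29 side8 [314.20693234 271.86083412] top8 [323.87457021 353.15618897]
```

{"fn": "apply_moves", "kwargs": {"motion": [{"slide": [-0.0025,0.0004,0],"angular": [0,0,0],"gripper": 0},{"slide": [-0.0025,0.0004,0],"angular": [0,0,0],"gripper": 0},{"slide": [0,0,0],"angular": [0,0,0],"gripper": 0},{"slide": [0,0,0],"angular": [0,0,0],"gripper": 0},{"slide": [0,0,0],"angular": [0,0,0],"gripper": 0}]}}

```text
time: 8.88
ee_pos: [440.2, 283.2, 58.8]
tool_rot: [-3.141, -0.259, 2.997]
contact_force: [2.1, -1.5, -0.4]
width: 0.006
```

{"fn": "apply_moves", "kwargs": {"motion": [{"slide": [0.01,-0.0015,0],"angular": [0,0,0],"gripper": 0},{"slide": [0.02,-0.003,0],"angular": [0,0,0],"gripper": 0},{"slide": [0.02,-0.003,0],"angular": [0,0,0],"gripper": 0},{"slide": [0.02,-0.003,0.04],"angular": [0,0,0],"gripper": 0},{"slide": [0,0,0.04],"angular": [0,0,0],"gripper": 0},{"slide": [0,0,0.04],"angular": [0,0,0],"gripper": 0},{"slide": [0.02,0,0.05],"angular": [0,0,0],"gripper": 0},{"slide": [0.03,0,0.05],"angular": [0,0,0],"gripper": 0},{"slide": [0,0,0],"angular": [0,0,0],"gripper": 0}]}}

```text
time: 10.0
ee_pos: [563.2, 273.4, 282.1]
tool_rot: [3.138, -0.253, 2.997]
contact_force: [-0.1, -0.6, 0.1]
width: 0.008
```

Run:
```python
from h import *
s=ctrl.get_state();print(s['time'],s['ee_pos'],s['contact_force'])
a=vision.grab_frame("side")[:,:,::-1]
cv2.imwrite("pics/side9.png",cv2.resize(a[220:280,290:390],None,fx=8,fy=8,interpolation=cv2.INTER_CUBIC))
a=vision.grab_frame("top")[:,:,::-1]
cv2.imwrite("pics/top9.png",cv2.resize(a[160:260,330:430],None,fx=6,fy=6,interpolation=cv2.INTER_CUBIC))
```

```text
10.0 [563.24357374 273.41117716 282.06767396] [-0.11088003 -0.6147578   0.07663199]
```

View pics/side9.png

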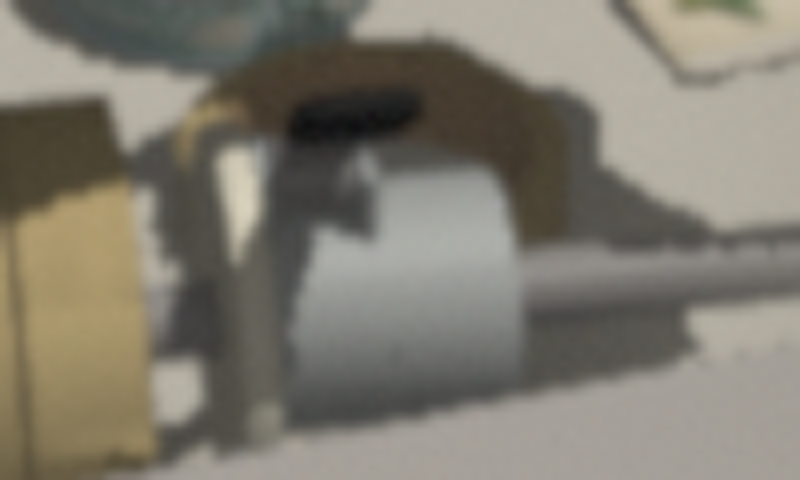

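View pics/top9.png

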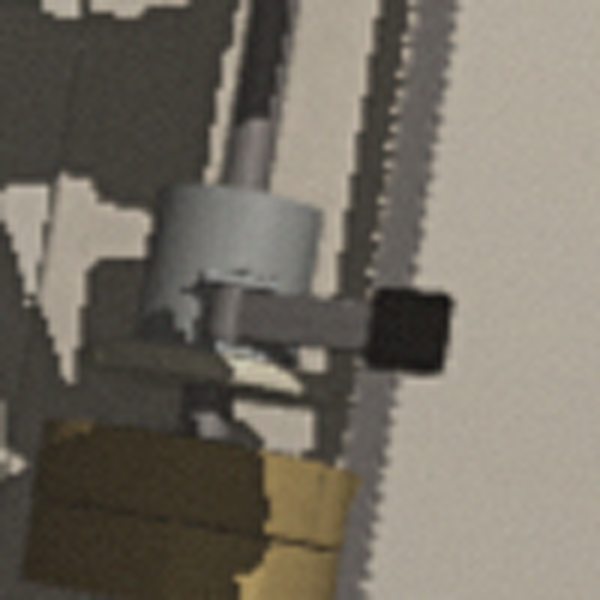

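{"fn": "apply_moves", "kwargs": {"motion": [{"slide": [-0.019,-0.0052,0],"angular": [-0.0185,-0.1285,0],"gripper": 0},{"slide": [-0.019,-0.0052,0],"angular": [-0.0185,-0.1285,0],"gripper": 0},{"slide": [-0.019,-0.0052,0],"angular": [0,0,0],"gripper": 0},{"slide": [-0.019,-0.0052,0],"angular": [0,0,0],"gripper": 0},{"slide": [-0.019,-0.0052,0],"angular": [0,0,0],"gripper": 0},{"slide": [-0.019,-0.0052,0],"angular": [0,0,0],"gripper": 0},{"slide": [-0.019,-0.0052,0],"angular": [0,0,0],"gripper": 0},{"slide": [-0.019,-0.0052,0],"angular": [0,0,0],"gripper": 0},{"slide": [-0.019,-0.0052,0],"angular": [0,0,0],"gripper": 0},{"slide": [0,0,-0.04],"angular": [0,0,0],"gripper": 0},{"slide": [0,0,-0.04],"angular": [0,0,0],"gripper": 0},{"slide": [0,0,-0.036],"angular": [0,0,0],"gripper": 0},{"slide": [0,0,0],"angular": [0,0,0],"gripper": 0},{"slide": [0,0,0],"angular": [0,0,0],"gripper": 0}]}}

```text
time: 11.85
ee_pos: [389.8, 226.4, 164.2]
tool_rot: [3.14, 0.002, 2.997]
contact_force: [-0.1, 0.3, -0.1]
width: 0.004
```

Run:
```python
from h import *
s=ctrl.get_state();print(s['time'],s['ee_pos'],s['contact_force'])
cv2.imwrite("pics/wrist10.png",vision.grab_frame("wrist")[:,:,::-1])
a=vision.grab_frame("side")[:,:,::-1]
cv2.imwrite("pics/side10.png",cv2.resize(a[140:290,250:450],None,fx=4,fy=4,interpolation=cv2.INTER_CUBIC))
```

```text
11.85 [389.8142197  226.36187241 164.1500709 ] [-0.06697795  0.31148097 -0.12279628]
```

View pics/wrist10.png

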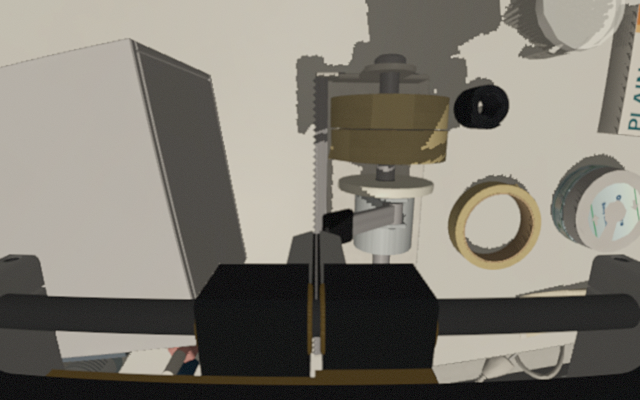

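View pics/side10.png

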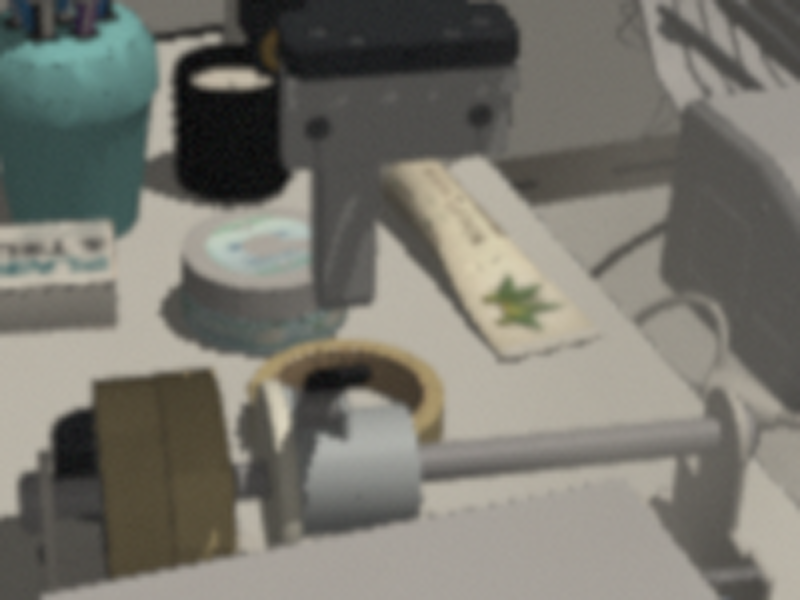

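{"fn": "apply_moves", "kwargs": {"motion": [{"slide": [0.002,0,-0.015],"angular": [0,0,0],"gripper": 0},{"slide": [0,0,-0.015],"angular": [0,0,0],"gripper": 0},{"slide": [0,0,-0.005],"angular": [0,0,0],"gripper": 0},{"slide": [0,0,-0.005],"angular": [0,0,0],"gripper": 0},{"slide": [0,0,-0.005],"angular": [0,0,0],"gripper": 0},{"slide": [0,0,0],"angular": [0,0,0],"gripper": 0}]}}

```text
time: 12.7
ee_pos: [389.5, 216.5, 118.4]
tool_rot: [-3.123, 0.0, 3.001]
contact_force: [-3.3, -20.5, 14.7]
width: 0.007
```

Run:
```python
from h import *
s=ctrl.get_state();print(s['time'],s['ee_pos'],s['contact_force'])
a=vision.grab_frame("side")[:,:,::-1]
cv2.imwrite("pics/side11.png",cv2.resize(a[190:290,270:400],None,fx=6,fy=6,interpolation=cv2.INTER_CUBIC))
```

```text
12.7 [389.50030955 216.45795888 118.36106225] [ -3.34549696 -20.54415015  14.73084965]
```

View pics/side11.png

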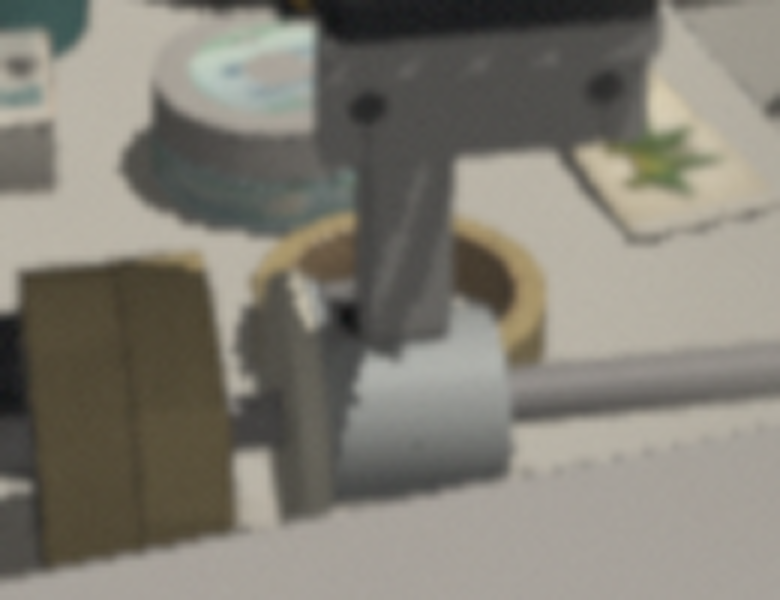

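{"fn": "apply_moves", "kwargs": {"motion": [{"slide": [0,0,0.015],"angular": [0,0,0],"gripper": 0},{"slide": [0,0,0.02],"angular": [0,0,0],"gripper": 0},{"slide": [0,0,0.02],"angular": [0,0,0],"gripper": 0},{"slide": [0,0,0],"angular": [0,0,0],"gripper": 0},{"slide": [0,0,0],"angular": [0,0,0],"gripper": 0}]}}

```text
time: 13.38
ee_pos: [390.6, 225.9, 172.1]
tool_rot: [-3.141, -0.001, 2.997]
contact_force: [-0.0, -0.2, -0.4]
width: 0.004
```

Run:
```python
from h import *
s=ctrl.get_state();print(s['time'],s['ee_pos'],s['contact_force'])
for n in("top","side"):
    a=vision.grab_frame(n)[:,:,::-1]
    cv2.imwrite(f"pics/{n}12.png",cv2.resize(a[190:290,270:400] if n=="side" else a[160:260,310:440],None,fx=6,fy=6,interpolation=cv2.INTER_CUBIC))
a=vision.grab_frame("wrist")[:,:,::-1]
cv2.imwrite("pics/wrist12.png",cv2.resize(a[150:290,240:440],None,fx=4,fy=4,interpolation=cv2.INTER_CUBIC))
```

```text
13.375 [390.59298808 225.91165297 172.05643568] [-0.02175917 -0.22800858 -0.38622017]
```

View pics/side12.png

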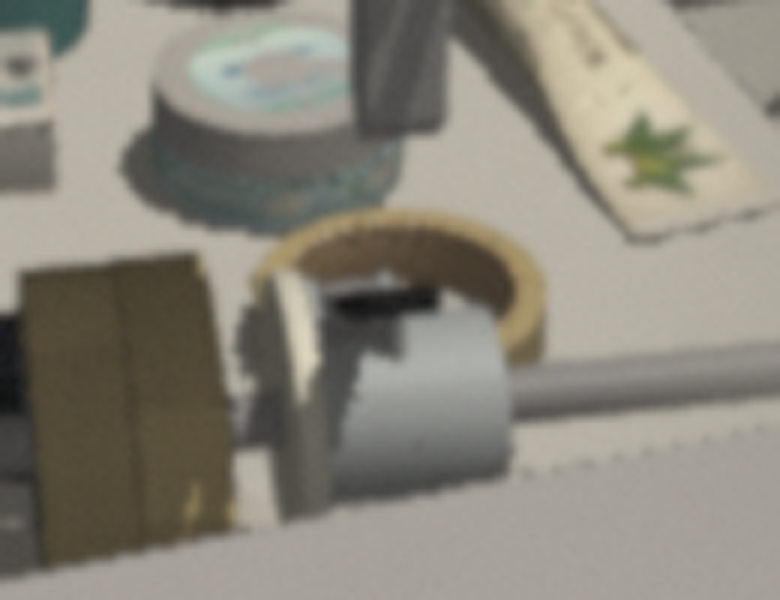

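View pics/top12.png

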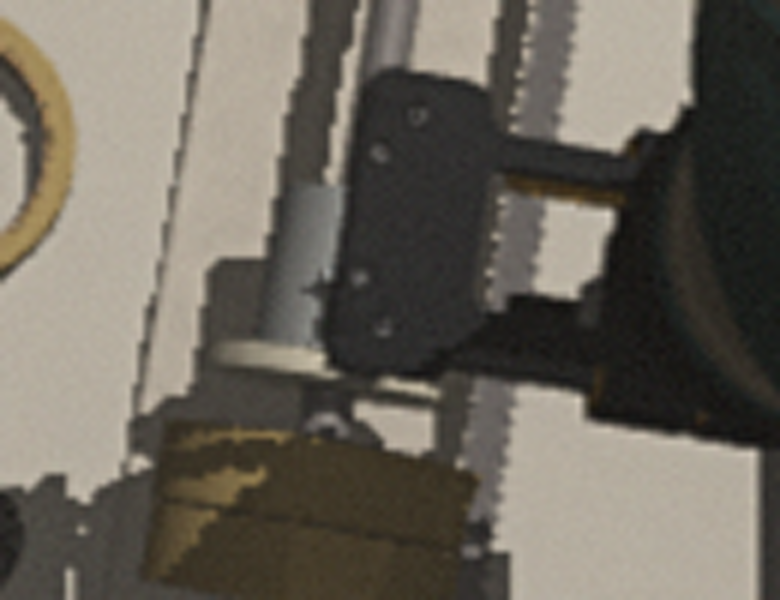

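View pics/wrist12.png

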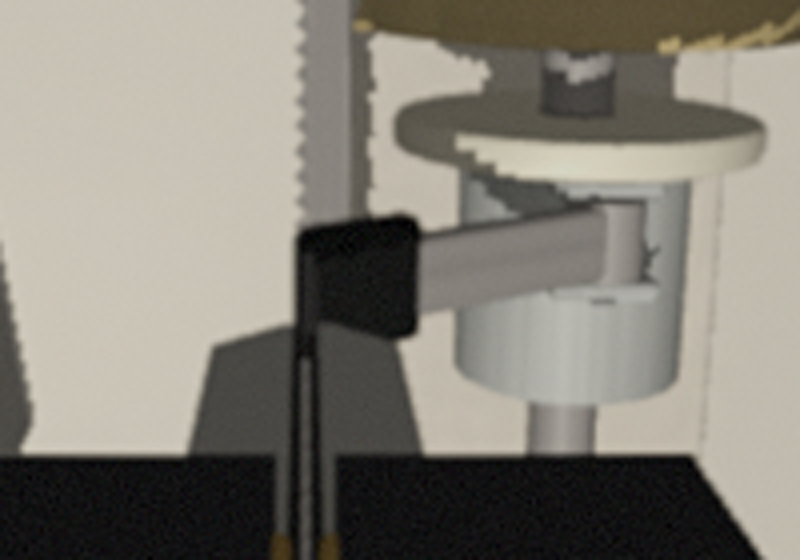

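{"fn": "apply_moves", "kwargs": {"motion": [{"slide": [0.003,0.006,0],"angular": [0,0,0],"gripper": 0},{"slide": [0,0,-0.02],"angular": [0,0,0],"gripper": 0},{"slide": [0,0,-0.02],"angular": [0,0,0],"gripper": 0},{"slide": [0,0,-0.01],"angular": [0,0,0],"gripper": 0},{"slide": [0,0,-0.005],"angular": [0,0,0],"gripper": 0},{"slide": [0,0,-0.005],"angular": [0,0,0],"gripper": 0},{"slide": [0,0,-0.005],"angular": [0,0,0],"gripper": 0},{"slide": [0,0,0],"angular": [0,0,0],"gripper": 0}]}}

```text
time: 14.52
ee_pos: [394.0, 232.0, 107.7]
tool_rot: [3.141, -0.0, 2.997]
contact_force: [-0.1, -0.0, 0.2]
width: 0.007
```

Run:
```python
from h import *
s=ctrl.get_state();print(s['time'],s['ee_pos'],s['contact_force'])
a=vision.grab_frame("side")[:,:,::-1]
cv2.imwrite("pics/side13.png",cv2.resize(a[190:290,270:400],None,fx=6,fy=6,interpolation=cv2.INTER_CUBIC))
```

```text
14.525 [393.98318081 232.03198776 107.66255342] [-0.14906393 -0.03301011  0.17716204]
```

View pics/side13.png

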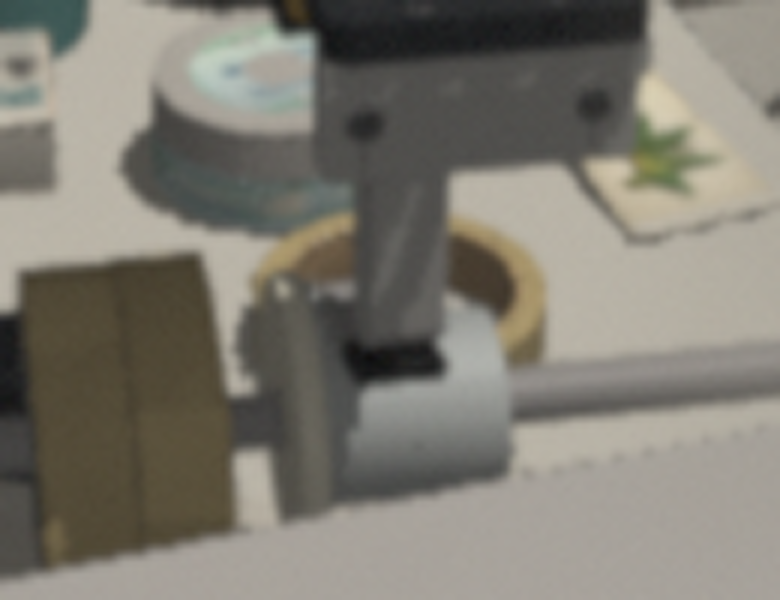

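The fingertips now sit on the black pad, at about (395,350) in the crop. I'll keep pressing.

{"fn": "apply_moves", "kwargs": {"motion": [{"slide": [0,-0.001,-0.004],"angular": [0,0,0],"gripper": 0},{"slide": [0,-0.001,-0.004],"angular": [0,0,0],"gripper": 0},{"slide": [0,0,-0.004],"angular": [0,0,0],"gripper": 0},{"slide": [0,0,-0.004],"angular": [0,0,0],"gripper": 0},{"slide": [0,0,0],"angular": [0,0,0],"gripper": 0}]}}

```text
time: 15.2
ee_pos: [393.9, 230.2, 91.4]
tool_rot: [3.141, -0.0, 2.996]
contact_force: [-0.6, -1.0, -0.5]
width: 0.001
```

{"fn": "apply_moves", "kwargs": {"motion": [{"slide": [0,0,-0.003],"angular": [0,0,0],"gripper": 0},{"slide": [0,0,-0.003],"angular": [0,0,0],"gripper": 0},{"slide": [0,0,0],"angular": [0,0,0],"gripper": 0}]}}

```text
time: 15.58
ee_pos: [393.7, 229.9, 85.7]
tool_rot: [-3.141, -0.001, 2.997]
contact_force: [0.0, -2.3, 2.8]
width: 0.0
```

Run:
```python
from h import *
s=ctrl.get_state();print(s['time'],s['ee_pos'],s['contact_force'])
a=vision.grab_frame("side")[:,:,::-1]
cv2.imwrite("pics/side14.png",cv2.resize(a[190:290,270:400],None,fx=6,fy=6,interpolation=cv2.INTER_CUBIC))
```

```text
15.575 [393.70158277 229.92934267  85.67829079] [ 0.03554137 -2.2673003   2.82144664]
```

View pics/side14.png

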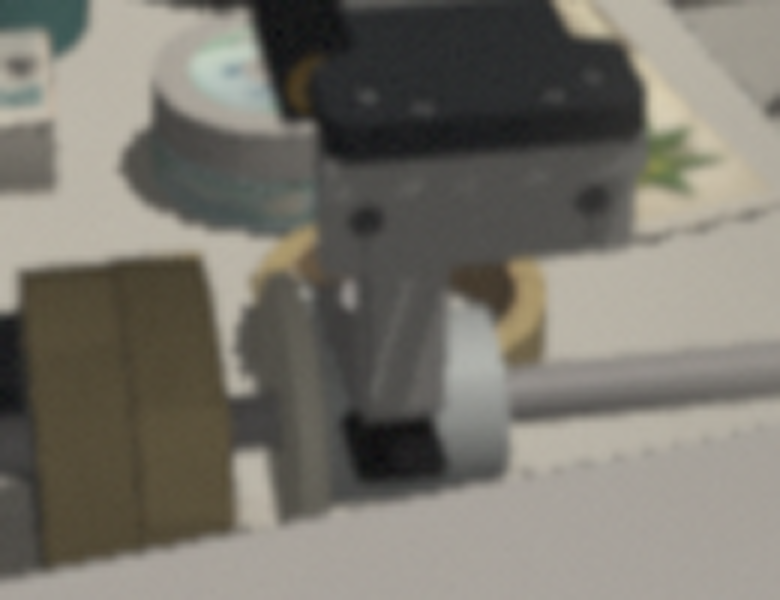

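Lever resistance has started, at about 3 N. I'll keep going in small steps.

{"fn": "apply_moves", "kwargs": {"motion": [{"slide": [0,-0.001,-0.002],"angular": [0,0,0],"gripper": 0},{"slide": [0,0,-0.002],"angular": [0,0,0],"gripper": 0},{"slide": [0,0,0],"angular": [0,0,0],"gripper": 0}]}}

```text
time: 16.0
ee_pos: [394.2, 229.7, 84.3]
tool_rot: [3.14, 0.001, 2.997]
contact_force: [-6.0, -2.2, 21.5]
width: 0.001
```

{"fn": "apply_moves", "kwargs": {"motion": [{"slide": [0,-0.001,-0.002],"angular": [0,0,0],"gripper": 0},{"slide": [0,0,0],"angular": [0,0,0],"gripper": 0},{"slide": [0,0,0],"angular": [0,0,0],"gripper": 0}]}}

```text
time: 16.38
ee_pos: [394.4, 229.6, 83.7]
tool_rot: [3.138, 0.002, 2.996]
contact_force: [-8.3, -2.0, 30.0]
width: 0.008
```

{"fn": "apply_moves", "kwargs": {"motion": [{"slide": [0,0,0.005],"angular": [0,0,0],"gripper": 0},{"slide": [0,0,0.02],"angular": [0,0,0],"gripper": 0},{"slide": [0,0,0.04],"angular": [0,0,0],"gripper": 0},{"slide": [0.03,0,0.05],"angular": [0,0,0],"gripper": 0},{"slide": [0.06,0,0.05],"angular": [0,0,0],"gripper": 0},{"slide": [0.06,0,0.02],"angular": [0,0,0],"gripper": 0},{"slide": [0.03,0,0],"angular": [0,0,0],"gripper": 0},{"slide": [0,0,0],"angular": [0,0,0],"gripper": 0}]}}

```text
time: 17.38
ee_pos: [563.1, 228.1, 252.8]
tool_rot: [3.141, -0.001, 2.996]
contact_force: [-0.8, -0.0, -0.3]
width: 0.002
```

Run:
```python
from h import *
s=ctrl.get_state();print(s['time'],s['ee_pos'],s['contact_force'])
a=vision.grab_frame("side")[:,:,::-1]
cv2.imwrite("pics/side15.png",cv2.resize(a[190:290,270:400],None,fx=6,fy=6,interpolation=cv2.INTER_CUBIC))
a=vision.grab_frame("top")[:,:,::-1]
cv2.imwrite("pics/top15.png",cv2.resize(a[160:260,330:430],None,fx=6,fy=6,interpolation=cv2.INTER_CUBIC))
cv2.imwrite("pics/top15f.png",a)
cv2.imwrite("pics/wrist15.png",vision.grab_frame("wrist")[:,:,::-1])
```

```text
17.375 [563.12612715 228.12225395 252.79478609] [-0.79312104 -0.04238919 -0.27509843]
```

View pics/side15.png

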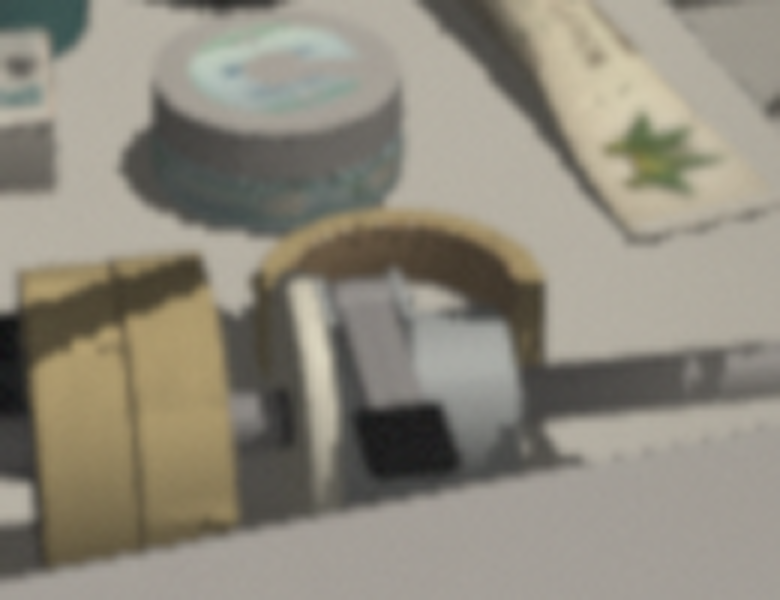

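View pics/top15.png

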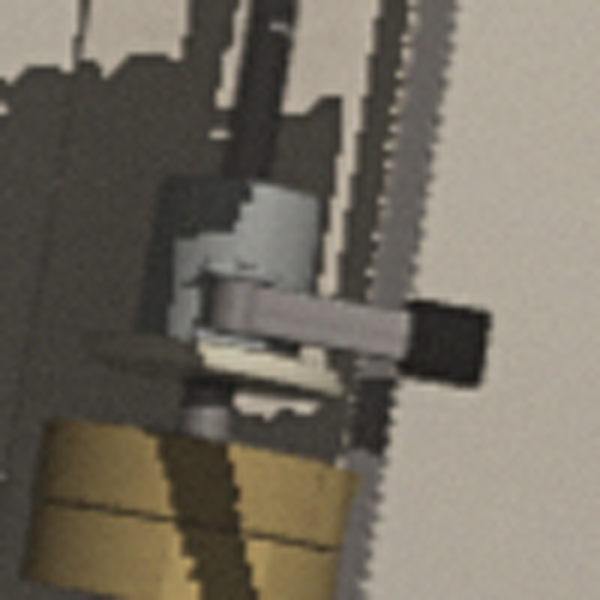

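View pics/wrist15.png

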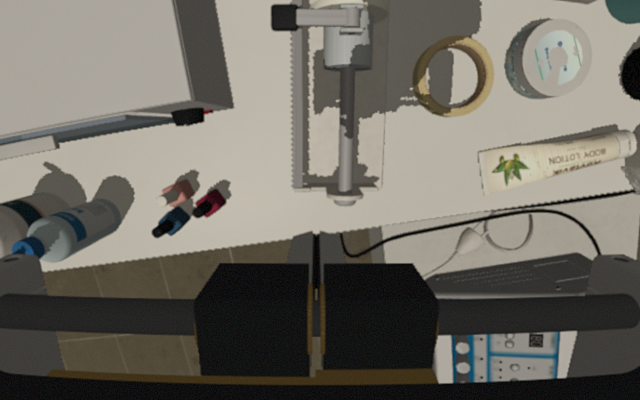

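View pics/top15f.png

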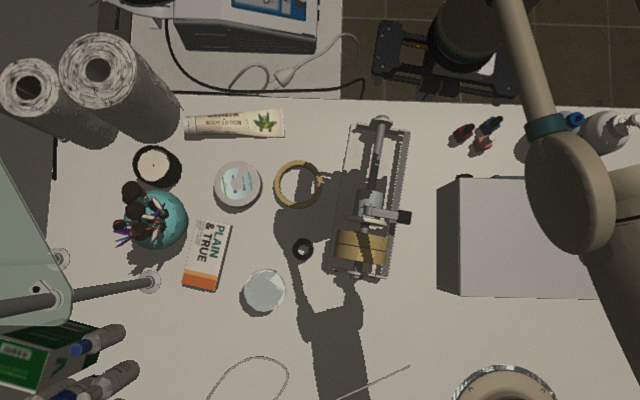

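Run:
```python
from h import *
u=np.array([.9895,-.144]);g=np.array([384,290.2]);L=np.array([-.144,-.9895])
al=lambda P:np.array([(P[:2]-g)@u,(P[:2]-g)@L])
t=lambda a,b:(330+(a+.5)/6-.5,160+(b+.5)/6-.5)
s=lambda a,b:(270+(a+.5)/6-.5,190+(b+.5)/6-.5)
p,e=tri("top",t(450,343),"side",s(408,440));print("pad",p,e,al(p))
print(al(atz("top",t(450,343),121)))
print("hub end",al(atz("side",s(521,385),80)))
for a in(-4,0,4,8):
  for dz,b in((41,0),(0,41),(0,-41),(29,29),(35,20)):
    P=[*(g+a*u+b*L),80+dz];q=proj("side",P);r=proj("top",P)
    print(a,dz,b,"side15",(q-[270,190]+.5)*6-.5,"top15",(r-[330,160]+.5)*6-.5)
a=cv2.imread("pics/side15.png")[230:540,200:540];cv2.imwrite("pics/s15z.png",cv2.resize(a,None,fx=1.8,fy=1.8))
```

```text
pad [394.28839052 223.16035656 116.37030224] 1.658545937750881 [19.83407107 64.85419895]
[20.18342792 64.15776448]
hub end [65.10243653 -1.56738201]
-4 41 0 side15 [277.92338631 290.33871145] top15 [224.45203704 386.27817426]
-4 0 41 side15 [303.01802619 504.71378256] top15 [339.98852186 416.38142803]
-4 0 -41 side15 [256.78733565 328.90681745] top15 [ 79.72172948 371.26930358]
-4 29 29 side15 [295.35728541 389.38689226] top15 [315.11797091 405.04013512]
-4 35 20 side15 [289.81735148 351.11475749] top15 [288.25155609 398.8703933 ]
0 41 0 side15 [292.55871872 288.94747738] top15 [226.5965394  372.99062649]
0 0 41 side15 [317.90738151 503.13535407] top15 [341.97719512 403.67668791]
0 0 -41 side15 [270.45527432 327.58282632] top15 [ 81.8437186  358.58839852]
0 29 29 side15 [310.34077982 387.88622408] top15 [317.18529799 391.92331177]
0 35 20 side15 [304.71367797 349.65206013] top15 [290.3473725  385.66702637]
4 41 0 side15 [307.172475  287.5580569] top15 [228.73879258 359.71735945]
4 0 41 side15 [332.77433791 501.55879332] top15 [343.96389727 390.98499719]
4 0 -41 side15 [284.10448786 326.26040501] top15 [ 83.96355511 345.92050888]
4 29 29 side15 [325.3015988  386.38745559] top15 [319.25050396 378.8203992 ]
4 35 20 side15 [319.58760933 348.19124145] top15 [292.44101846 372.47775596]
8 41 0 side15 [321.76465225 286.17045135] top15 [230.87880135 346.45834258]
8 0 41 side15 [347.61889249 499.98410292] top15 [345.94863228 378.30632917]
8 0 -41 side15 [297.73497351 324.93955482] top15 [ 86.08124338 333.26560806]
8 29 29 side15 [340.23973946 384.89058878] top15 [321.31359324 365.73136803]
8 35 20 side15 [334.4391427 346.7323032] top15 [294.53249851 359.30255208]
```

View pics/s15z.png

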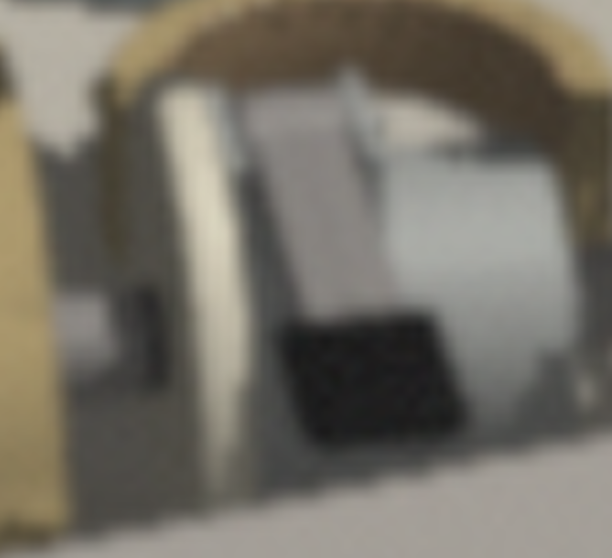

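The lever is fully down: the pad is level at about z=120. The last press dragged the guide back about 3 mm, so its disc now sits about 4–5 mm short. That is within tolerance but with little margin, so I'll push the hub again and see how it responds.

{"fn": "apply_moves", "kwargs": {"motion": [{"slide": [-0.012,0.011,0],"angular": [0.0185,0.1285,0],"gripper": 0},{"slide": [-0.012,0.011,0],"angular": [0.0185,0.1285,0],"gripper": 0},{"slide": [-0.012,0.011,0],"angular": [0,0,0],"gripper": 0},{"slide": [-0.012,0.0115,0],"angular": [0,0,0],"gripper": 0},{"slide": [0,0,-0.04],"angular": [0,0,0],"gripper": 0},{"slide": [0,0,-0.04],"angular": [0,0,0],"gripper": 0},{"slide": [0,0,-0.04],"angular": [0,0,0],"gripper": 0},{"slide": [0,0,-0.04],"angular": [0,0,0],"gripper": 0},{"slide": [0,0,-0.025],"angular": [0,0,0],"gripper": 0},{"slide": [0,0,-0.009],"angular": [0,0,0],"gripper": 0},{"slide": [0,0,0],"angular": [0,0,0],"gripper": 0},{"slide": [0,0,0],"angular": [0,0,0],"gripper": 0}]}}

```text
time: 19.02
ee_pos: [513.9, 273.1, 62.3]
tool_rot: [3.141, -0.257, 2.998]
contact_force: [-0.3, -0.2, -0.2]
width: 0.005
```

{"fn": "apply_moves", "kwargs": {"motion": [{"slide": [-0.01,0.0015,-0.003],"angular": [0,0,0],"gripper": 0},{"slide": [-0.01,0.0015,0],"angular": [0,0,0],"gripper": 0},{"slide": [-0.01,0.0014,0],"angular": [0,0,0],"gripper": 0},{"slide": [-0.01,0.0014,0],"angular": [0,0,0],"gripper": 0},{"slide": [-0.01,0.0014,0],"angular": [0,0,0],"gripper": 0},{"slide": [-0.01,0.0014,0],"angular": [0,0,0],"gripper": 0},{"slide": [-0.004,0.0006,0],"angular": [0,0,0],"gripper": 0},{"slide": [0,0,0],"angular": [0,0,0],"gripper": 0},{"slide": [0,0,0],"angular": [0,0,0],"gripper": 0}]}}

```text
time: 20.15
ee_pos: [449.8, 281.7, 57.6]
tool_rot: [-3.141, -0.259, 2.997]
contact_force: [-0.8, -0.3, 0.3]
width: 0.005
```

{"fn": "apply_moves", "kwargs": {"motion": [{"slide": [-0.002,0.0003,0],"angular": [0,0,0],"gripper": 0},{"slide": [-0.002,0.0003,0],"angular": [0,0,0],"gripper": 0},{"slide": [0,0,0],"angular": [0,0,0],"gripper": 0},{"slide": [0,0,0],"angular": [0,0,0],"gripper": 0}]}}

```text
time: 20.65
ee_pos: [445.4, 282.3, 57.6]
tool_rot: [-3.141, -0.26, 2.997]
contact_force: [-0.1, -0.1, 0.3]
width: 0.005
```

{"fn": "apply_moves", "kwargs": {"motion": [{"slide": [-0.0015,0.0002,0],"angular": [0,0,0],"gripper": 0},{"slide": [0,0,0],"angular": [0,0,0],"gripper": 0},{"slide": [0,0,0],"angular": [0,0,0],"gripper": 0}]}}

```text
time: 21.02
ee_pos: [443.9, 282.5, 57.6]
tool_rot: [-3.141, -0.26, 2.997]
contact_force: [-0.2, -0.4, -0.1]
width: 0.008
```

{"fn": "apply_moves", "kwargs": {"motion": [{"slide": [-0.0015,0.0002,0],"angular": [0,0,0],"gripper": 0},{"slide": [0,0,0],"angular": [0,0,0],"gripper": 0},{"slide": [0,0,0],"angular": [0,0,0],"gripper": 0}]}}

```text
time: 21.4
ee_pos: [442.8, 282.7, 57.6]
tool_rot: [-3.141, -0.259, 2.997]
contact_force: [0.8, -0.5, 0.9]
width: 0.004
```

{"fn": "apply_moves", "kwargs": {"motion": [{"slide": [-0.0015,0.0002,0],"angular": [0,0,0],"gripper": 0},{"slide": [0,0,0],"angular": [0,0,0],"gripper": 0},{"slide": [0,0,0],"angular": [0,0,0],"gripper": 0}]}}

```text
time: 21.78
ee_pos: [442.5, 282.8, 57.6]
tool_rot: [3.142, -0.256, 2.997]
contact_force: [5.0, -0.7, -0.8]
width: 0.007
```

{"fn": "apply_moves", "kwargs": {"motion": [{"slide": [-0.0015,0.0002,0],"angular": [0,0,0],"gripper": 0},{"slide": [0,0,0],"angular": [0,0,0],"gripper": 0},{"slide": [0,0,0],"angular": [0,0,0],"gripper": 0}]}}

```text
time: 22.15
ee_pos: [442.4, 282.9, 57.6]
tool_rot: [3.141, -0.254, 2.997]
contact_force: [6.8, -1.7, -0.3]
width: 0.003
```

{"fn": "apply_moves", "kwargs": {"motion": [{"slide": [-0.002,0.0003,0],"angular": [0,0,0],"gripper": 0},{"slide": [-0.002,0.0003,0],"angular": [0,0,0],"gripper": 0},{"slide": [0,0,0],"angular": [0,0,0],"gripper": 0}]}}

```text
time: 22.52
ee_pos: [438.0, 283.5, 57.6]
tool_rot: [3.141, -0.255, 2.997]
contact_force: [5.9, -1.8, -0.1]
width: 0.003
```

{"fn": "apply_moves", "kwargs": {"motion": [{"slide": [-0.002,0.0003,0],"angular": [0,0,0],"gripper": 0},{"slide": [-0.002,0.0003,0],"angular": [0,0,0],"gripper": 0},{"slide": [0,0,0],"angular": [0,0,0],"gripper": 0}]}}

```text
time: 22.9
ee_pos: [433.7, 284.1, 57.6]
tool_rot: [3.141, -0.255, 2.997]
contact_force: [5.4, -1.0, -1.4]
width: 0.004
```

{"fn": "apply_moves", "kwargs": {"motion": [{"slide": [0.01,-0.0015,0],"angular": [0,0,0],"gripper": 0},{"slide": [0.02,-0.003,0],"angular": [0,0,0],"gripper": 0},{"slide": [0.02,-0.003,0.02],"angular": [0,0,0],"gripper": 0},{"slide": [0.02,-0.003,0.04],"angular": [-0.0185,-0.1285,0],"gripper": 0},{"slide": [0.02,0,0.04],"angular": [-0.0185,-0.1285,0],"gripper": 0},{"slide": [0,0,0.04],"angular": [0,0,0],"gripper": 0},{"slide": [0,0,0.05],"angular": [0,0,0],"gripper": 0},{"slide": [0.03,0,0],"angular": [0,0,0],"gripper": 0},{"slide": [0,0,0],"angular": [0,0,0],"gripper": 0}]}}

```text
time: 24.02
ee_pos: [551.3, 273.8, 247.0]
tool_rot: [-3.141, -0.003, 2.996]
contact_force: [-0.6, 0.5, -0.1]
width: 0.011
```

Run:
```python
from h import *
s=ctrl.get_state();print(s['time'],s['ee_pos'],s['contact_force'])
a=vision.grab_frame("side")[:,:,::-1]
cv2.imwrite("pics/side16.png",cv2.resize(a[190:290,270:400],None,fx=6,fy=6,interpolation=cv2.INTER_CUBIC))
a=vision.grab_frame("top")[:,:,::-1]
cv2.imwrite("pics/top16.png",cv2.resize(a[160:260,330:430],None,fx=6,fy=6,interpolation=cv2.INTER_CUBIC))
```

```text
24.025 [551.31690185 273.78040367 246.95340233] [-0.63516904  0.54194775 -0.10690737]
```

View pics/side16.png

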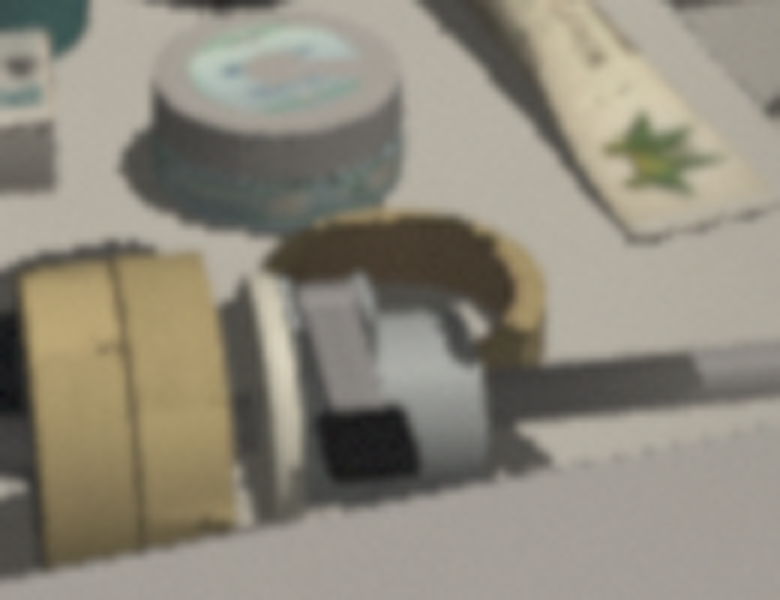

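View pics/top16.png

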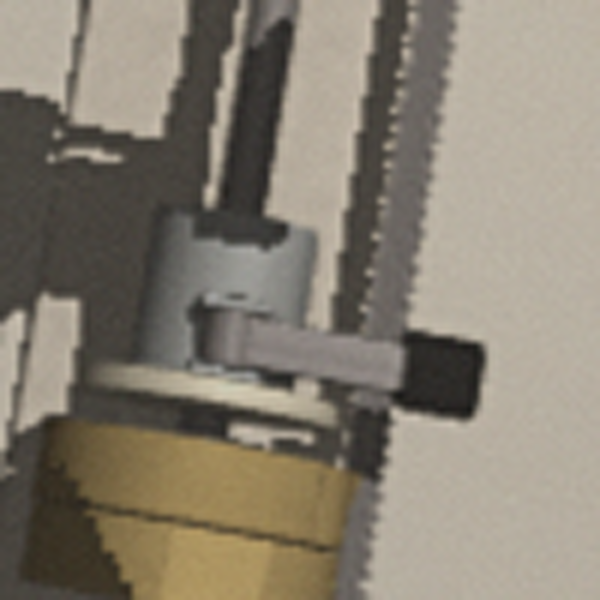

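Run:
```python
from h import *
u=np.array([.9895,-.144]);g=np.array([384,290.2]);L=np.array([-.144,-.9895])
for a,r in((-20,49),(-46,49),(-72,49),(-10,41),(-2,41)):
  for th in(0,45,90):
    P=[*(g+a*u+r*np.cos(np.radians(th))*L),80+r*np.sin(np.radians(th))];q=proj("side",P);t=proj("top",P)
    print(a,r,th,"side",(q-[270,190]+.5)*6-.5,"top",(t-[330,160]+.5)*6-.5)
a=cv2.imread("pics/side16.png")[230:540,0:520];cv2.imwrite("pics/s16z.png",cv2.resize(a,None,fx=1.5,fy=1.5))
a=cv2.imread("pics/top16.png")[180:600,40:500];cv2.imwrite("pics/t16z.png",cv2.resize(a,None,fx=1.4,fy=1.4))
```

```text
-20 49 0 side [247.67921584 530.05551227] top [357.4612515  471.74319796]
-20 49 45 side [237.99766124 390.57683639] top [328.13535396 460.26428652]
-20 49 90 side [218.66302655 271.18107233] top [218.78942635 438.50894109]
-46 49 0 side [148.90013111 540.59698197] top [344.52007398 555.00324491]
-46 49 45 side [138.4575341  400.50487151] top [314.5762465 546.7991775]
-46 49 90 side [121.93596354 280.24476508] top [204.61474326 526.41516341]
-72 49 0 side [ 49.15973684 551.2172746 ] top [331.49442155 638.82801464]
-72 49 45 side [ 37.94176127 410.51377469] top [300.92483392 633.94433286]
-72 49 90 side [ 24.28995974 289.38528058] top [190.34093902 614.95152004]
-10 41 0 side [280.6420024  507.08492151] top [337.00180745 435.46306442]
-10 41 45 side [272.83472578 391.64879729] top [311.98066887 424.73787621]
-10 41 90 side [255.92993953 292.42896003] top [221.23105586 406.23633941]
-2 41 0 side [310.46550352 503.92433501] top [340.98310512 410.02742513]
-2 41 45 side [302.84660002 388.64370187] top [316.11956885 398.47660281]
-2 41 90 side [285.24374934 289.6428678 ] top [225.52456966 379.63261337]
```

View pics/s16z.png

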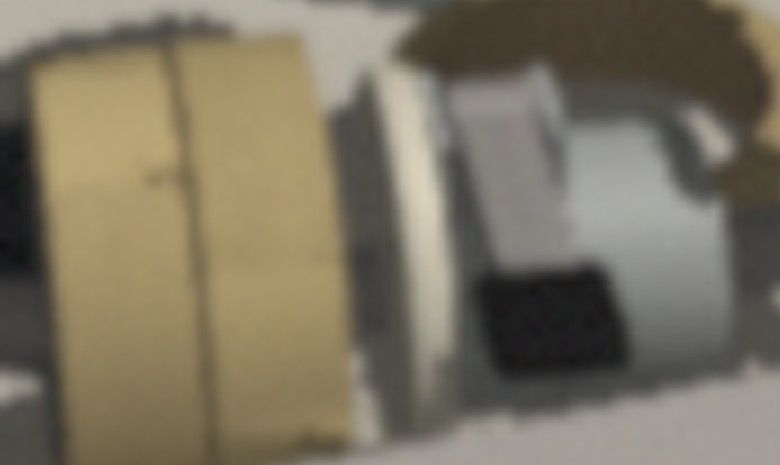

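View pics/t16z.png

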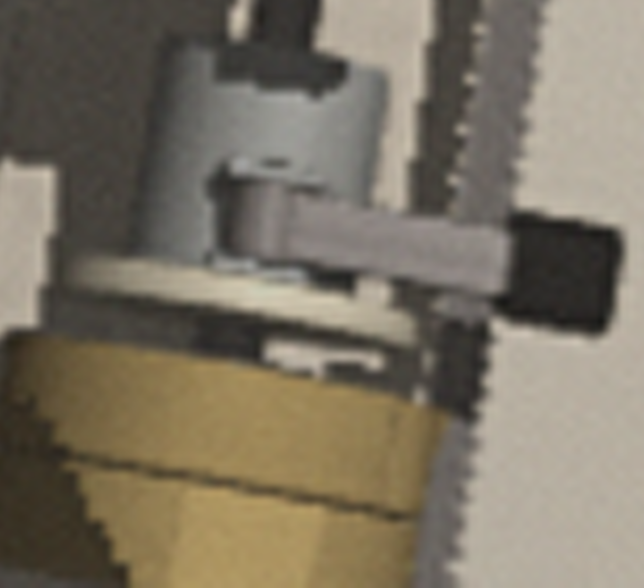

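{"fn": "apply_moves", "kwargs": {"motion": [{"slide": [-0.0195,-0.0046,0],"angular": [0,0,0],"gripper": 0},{"slide": [-0.0195,-0.0046,0],"angular": [0,0,0],"gripper": 0},{"slide": [-0.0195,-0.0046,0],"angular": [0,0,0],"gripper": 0},{"slide": [-0.0195,-0.0046,0],"angular": [0,0,0],"gripper": 0},{"slide": [-0.0195,-0.0046,0],"angular": [0,0,0],"gripper": 0},{"slide": [-0.0195,-0.0046,0],"angular": [0,0,0],"gripper": 0},{"slide": [-0.0195,-0.0046,0],"angular": [0,0,0],"gripper": 0},{"slide": [-0.0195,-0.0046,0],"angular": [0,0,0],"gripper": 0},{"slide": [-0.0195,-0.0046,0],"angular": [0,0,0],"gripper": 0},{"slide": [-0.0195,-0.0046,0],"angular": [0,0,0],"gripper": 0},{"slide": [0,0,-0.04],"angular": [0,0,0],"gripper": 0},{"slide": [0,0,-0.04],"angular": [0,0,0],"gripper": 0},{"slide": [0,0,-0.04],"angular": [0,0,0],"gripper": 0},{"slide": [0,0,0],"angular": [0,0,0],"gripper": 0},{"slide": [0,0,0],"angular": [0,0,0],"gripper": 0}]}}

```text
time: 26.0
ee_pos: [357.2, 228.3, 128.9]
tool_rot: [3.14, 0.002, 2.997]
contact_force: [-0.8, -0.1, 0.4]
width: 0.008
```

Run:
```python
from h import *
s=ctrl.get_state();print(s['time'],s['ee_pos'],s['contact_force'])
a=vision.grab_frame("side")[:,:,::-1]
cv2.imwrite("pics/side17.png",cv2.resize(a[150:290,250:410],None,fx=4.2,fy=4.2,interpolation=cv2.INTER_CUBIC))
a=vision.grab_frame("wrist")[:,:,::-1]
cv2.imwrite("pics/wrist17.png",cv2.resize(a[60:290,200:480],None,fx=2.6,fy=2.6,interpolation=cv2.INTER_CUBIC))
```

```text
26.0 [357.17208712 228.25436997 128.91467519] [-0.82645884 -0.12515859  0.37690739]
```

View pics/side17.png

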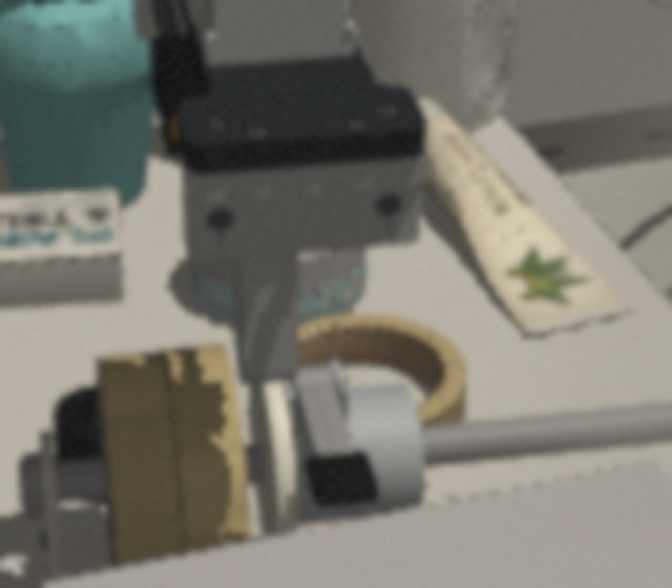

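View pics/wrist17.png

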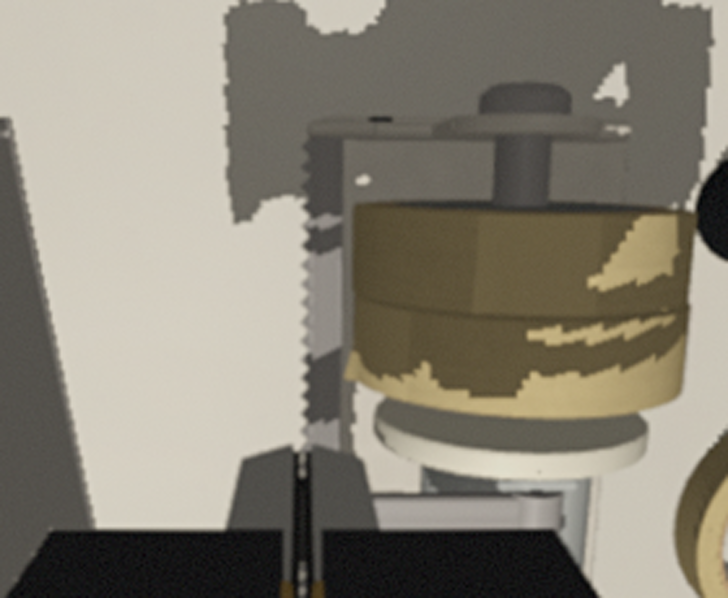

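{"fn": "apply_moves", "kwargs": {"motion": [{"slide": [0,-0.004,0],"angular": [0,0,0],"gripper": 0},{"slide": [0,0,-0.015],"angular": [0,0,0],"gripper": 0},{"slide": [0,0,-0.015],"angular": [0,0,0],"gripper": 0},{"slide": [0,0,-0.01],"angular": [0,0,0],"gripper": 0},{"slide": [0,0,0],"angular": [0,0,0],"gripper": 0}]}}

```text
time: 26.72
ee_pos: [356.1, 223.6, 87.4]
tool_rot: [-3.141, -0.001, 2.997]
contact_force: [0.0, -0.1, 0.8]
width: 0.006
```

{"fn": "apply_moves", "kwargs": {"motion": [{"slide": [0,0,-0.006],"angular": [0,0,0],"gripper": 0},{"slide": [0,0,-0.006],"angular": [0,0,0],"gripper": 0},{"slide": [0,0,0],"angular": [0,0,0],"gripper": 0}]}}

```text
time: 27.1
ee_pos: [356.0, 223.7, 75.2]
tool_rot: [-3.141, -0.001, 2.997]
contact_force: [-0.1, -0.3, 0.4]
width: 0.005
```

Run:
```python
from h import *
s=ctrl.get_state();print(s['time'],s['ee_pos'],s['contact_force'])
a=vision.grab_frame("side")[:,:,::-1]
cv2.imwrite("pics/side18.png",cv2.resize(a[190:290,270:400],None,fx=6,fy=6,interpolation=cv2.INTER_CUBIC))
```

```text
27.1 [355.98432925 223.68390164  75.17917927] [-0.09342257 -0.26309897  0.37304618]
```

View pics/side18.png

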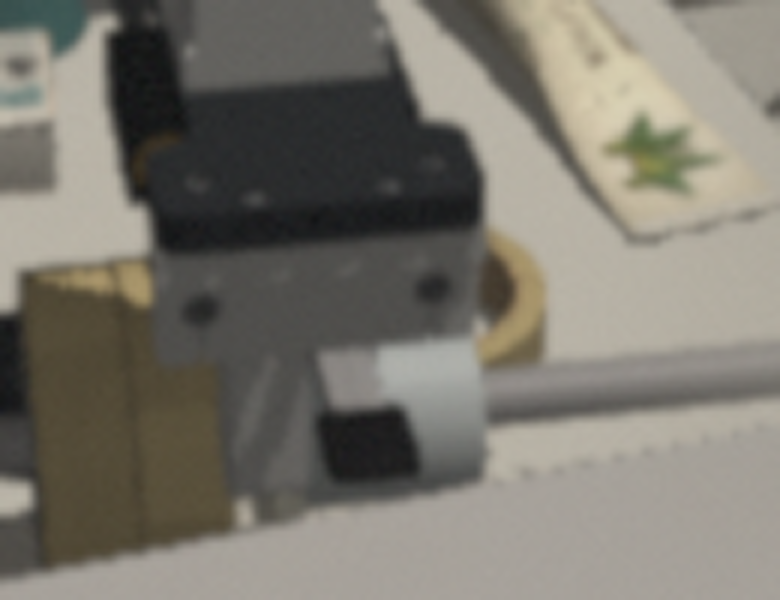

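{"fn": "apply_moves", "kwargs": {"motion": [{"slide": [0.003,-0.0004,0],"angular": [0,0,0],"gripper": 0},{"slide": [0.003,-0.0004,0],"angular": [0,0,0],"gripper": 0},{"slide": [0,0,0],"angular": [0,0,0],"gripper": 0}]}}

```text
time: 27.52
ee_pos: [361.9, 223.1, 75.6]
tool_rot: [3.141, -0.001, 2.996]
contact_force: [-2.3, 1.6, 1.8]
width: 0.005
```

{"fn": "apply_moves", "kwargs": {"motion": [{"slide": [0.0015,-0.0002,0],"angular": [0,0,0],"gripper": 0},{"slide": [0.0015,-0.0002,0],"angular": [0,0,0],"gripper": 0},{"slide": [0,0,0],"angular": [0,0,0],"gripper": 0}]}}

```text
time: 27.9
ee_pos: [362.3, 222.9, 75.2]
tool_rot: [-3.141, -0.006, 2.996]
contact_force: [-8.0, 2.5, 4.8]
width: 0.004
```

{"fn": "apply_moves", "kwargs": {"motion": [{"slide": [0.001,-0.0001,0],"angular": [0,0,0],"gripper": 0},{"slide": [0.001,-0.0001,0],"angular": [0,0,0],"gripper": 0},{"slide": [0,0,0],"angular": [0,0,0],"gripper": 0}]}}

```text
time: 28.28
ee_pos: [362.6, 222.8, 75.2]
tool_rot: [-3.141, -0.009, 2.996]
contact_force: [-9.9, 2.9, 6.1]
width: 0.002
```

{"fn": "apply_moves", "kwargs": {"motion": [{"slide": [0.001,-0.0001,0],"angular": [0,0,0],"gripper": 0},{"slide": [0.001,-0.0001,0],"angular": [0,0,0],"gripper": 0},{"slide": [0,0,0],"angular": [0,0,0],"gripper": 0}]}}

```text
time: 28.65
ee_pos: [367.0, 222.3, 75.1]
tool_rot: [-3.141, -0.004, 2.997]
contact_force: [-4.8, 1.2, 1.3]
width: 0.003
```

{"fn": "apply_moves", "kwargs": {"motion": [{"slide": [-0.006,0.0008,0],"angular": [0,0,0],"gripper": 0},{"slide": [-0.005,0.0007,0],"angular": [0,0,0],"gripper": 0},{"slide": [0,0,0.02],"angular": [0,0,0],"gripper": 0},{"slide": [0,0,0.03],"angular": [0,0,0],"gripper": 0},{"slide": [0,0,0.04],"angular": [0,0,0],"gripper": 0},{"slide": [0,0,0.05],"angular": [0,0,0],"gripper": 0},{"slide": [0.05,0,0.04],"angular": [0,0,0],"gripper": 0},{"slide": [0.05,0,0],"angular": [0,0,0],"gripper": 0},{"slide": [0.05,0,0],"angular": [0,0,0],"gripper": 0},{"slide": [0.04,0,0],"angular": [0,0,0],"gripper": 0},{"slide": [0,0,0],"angular": [0,0,0],"gripper": 0}]}}

```text
time: 30.02
ee_pos: [549.9, 223.2, 253.2]
tool_rot: [-3.141, 0.0, 2.995]
contact_force: [-0.3, 0.1, -0.9]
width: 0.004
```

Run:
```python
from h import *
s=ctrl.get_state();print(s['time'],s['ee_pos'],s['contact_force'])
a=vision.grab_frame("side")[:,:,::-1]
cv2.imwrite("pics/side19.png",cv2.resize(a[190:290,270:400],None,fx=6,fy=6,interpolation=cv2.INTER_CUBIC))
a=vision.grab_frame("top")[:,:,::-1]
cv2.imwrite("pics/top19.png",cv2.resize(a[160:260,330:430],None,fx=6,fy=6,interpolation=cv2.INTER_CUBIC))
```

```text
30.025 [549.89613684 223.20625738 253.24311568] [-0.30982524  0.05525103 -0.92600787]
```

View pics/side19.png

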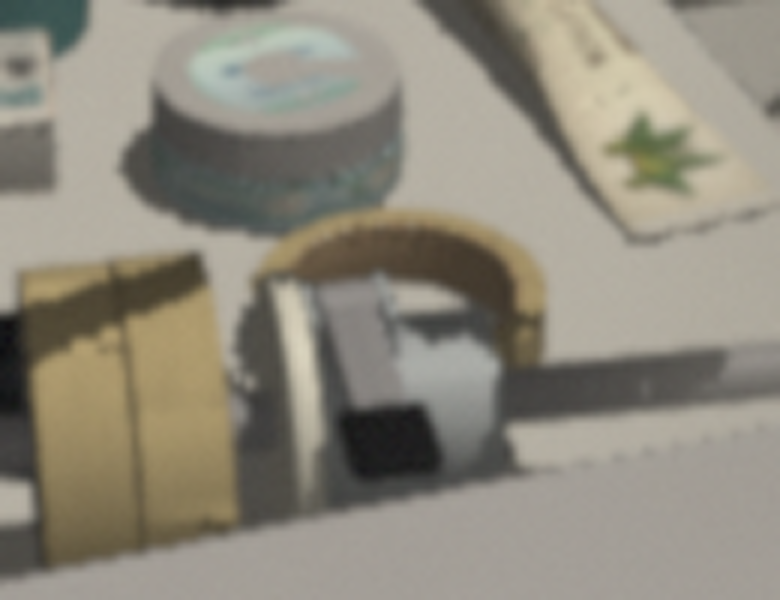

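View pics/top19.png

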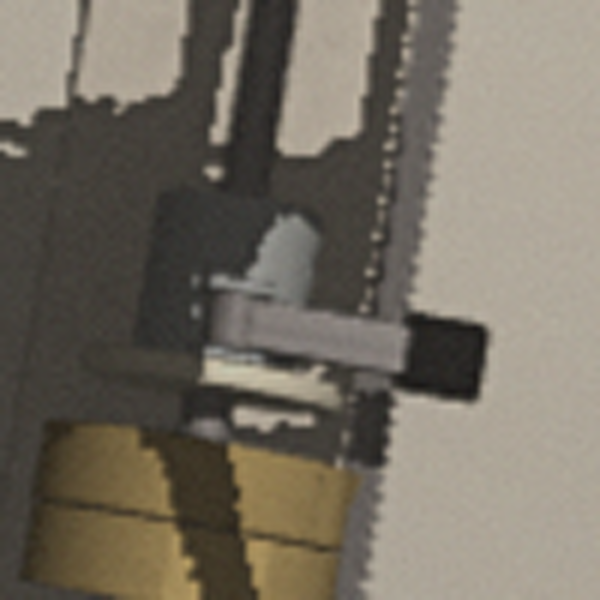

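Run:
```python
from h import *
u=np.array([.9895,-.144]);g=np.array([384,290.2]);L=np.array([-.144,-.9895])
for a in(0,.08,.15):
    l=63*np.cos(a)-7*np.sin(a);z=114+63*np.sin(a)+7*np.cos(a)
    P=[*(g+16*u+l*L),z];print(a,"side",(proj("side",P)-[270,190]+.5)*6-.5,"top",(proj("top",P)-[330,160]+.5)*6-.5)
s=ctrl.get_state();print(s['time'],s['contact_force'])
```

```text
0 side [395.19076286 421.94734243] top [444.01458036 356.18301935]
0.08 side [394.89756466 404.09314881] top [444.62401489 354.60006525]
0.15 side [394.38836562 387.83101132] top [444.02857242 353.02443204]
30.125 [0.18573036 0.16479156 0.6725655 ]
```

```bash
python3 -c "
from h import *
print(ctrl.finish_job())"
```

```text
the job is handed in; nothing more can be done
None
```

I handed the job in at about 30 s of the 48 s allowed. The guide's disc is over the groove and the lever is fully down; handing in reports no verdict.

**What I did**
- I pushed the guide along the spindle with the closed fingers and stopped with the disc about 2 mm short of the groove, lever still up. I then backed off before touching the lever.
- I pressed the pad down to a hard stop at about 30 N.

**Last checks**
- **Lever:** the pad sits where the cameras should show it at angle 0. The 0.15 rad spring-back position does not fit.
- **Disc:** the top view puts the disc within about 1 mm of the groove centre, against the 6 mm allowed. The side view agrees once a shift of about 2.5 mm, seen on the rolls, is allowed for.
- **Clearance:** the gripper is well clear of everything. The last full top view, at about 17 s, showed the spare roll, strap and cream pot unmoved, and I made no contact near them.

**What went wrong or disagreed**
- **First lever press:** it caught the end of the pad and pushed the lever only part-way. I lifted and tried again further in.
- **Second lever press:** this one locked the lever but dragged the guide back about 3 mm.
- **Corrections with the lever down:** the clamp gave way at about 6–10 N. One push from behind overshot by about 9 mm, so I nudged the guide back about 5 mm with the fingers against the pad's side. Before that nudge my estimates of the overshoot ran from about 1 to 8 mm past the groove.
- **Fingertips:** they ended about 35 mm short of the reported TCP. I corrected for that by touching the spindle.

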